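Refill the screw-lid scent jar

TASK

Refill the scent jar on the red tray: unscrew its walnut lid, set the lid down crown up and wholly on the round cork coaster, and lower the cedar block into the open jar. Leave the jug, the door stopper and the comb standing and lying where they are.

Things in the scene. Friction and masses are not known exactly. Their poses are not given: they have to be found in the camera images.
- tray: red lacquered tray, 360 (its x) x 660 (its y) mm, rim 28 mm high, floor 7 mm thick; fixed. Origin under its centre, z up. The jar, coaster and block stand in a row along its y on the near half, in any order; jug, comb and stopper lie along the far half; a fixed walnut box 140 mm high stands beyond its left end
- jar: white ceramic scent jar, fixed: it neither turns nor lifts. 88 mm wide, 105 mm high to the rim of its neck; neck 53 mm wide (63 over its coarse thread), mouth 45 mm wide, inner floor 64 mm below the rim; a thin black seal ring stands up to 3 mm above the rim. Origin under its centre, z up
- jar_mouth (a point): centre of the jar's mouth, at the height of the rim (105 mm above the jar's underside)
- lid: walnut screw lid, tight on the jar: round skirt 74 mm wide, 31 mm high, with a round crown 44 mm wide, 30 mm high on top (61 mm in all), brass line across its top, 0.14 kg. Origin on its axis at the skirt's lower edge, z up. Opens anticlockwise seen from above, rising 16 mm per turn (some 2 mm of vertical play: the hand must rise with it), and lifts off freely after about 3.8 rad, risen 9 mm
- lid_crown (a point): place to grip the lid: on its axis, half-way up the crown, 45 mm above the skirt's lower edge (crown: 30 to 60 mm above it). One grasp seldom turns far enough: let go, turn back, grip again; the lid stays where it is left. The first quarter turn is stiff (the seal pushes the lid up with some 10 N; about 0.3 N m), then it turns easily
- coaster: round cork coaster, 116 mm wide, 6 mm thick, fixed to the tray. Origin under its centre
- coaster_top (a point): centre of the coaster's upper face; the lid's skirt edge rests at this height
- block: cedar scent block, a pale wooden cylinder 32 mm wide and 60 mm high with a thin dark band near one end, standing upright on the tray, 0.05 kg, loose. Origin under its centre, z up
- block_middle (a point): centre of the cedar block, 30 mm above its underside
- jug: small turquoise ceramic jug, 66 mm wide, 85 mm high, handle on one side, loose. Origin under its centre
- stopper: steel door stopper, a cylinder 48 mm wide and 55 mm high, loose. Origin under its centre
- comb: wooden comb, 150 mm long (its y), 38 mm wide, 8 mm thick, lying flat, loose. Origin under its centre
Not all that is in view belongs to the job. Leave any blue or pink look-alike of the lid alone.

How it is judged:
On the way, in this order (a step that is already met when the one before it is completed fails the run):
1. the lid is unscrewed and lifted clear of the jar (z of lid in the frame of jar_mouth above 0.002 m), for 0.1 s.
2. the lid lies crown up, flat and wholly on the coaster (horizontal distance between lid and coaster_top below 0.021 m and z of lid in the frame of coaster_top between -0.003 and 0.003 m and angle between lid's own z axis and vertical below 0.08 rad), for 0.2 s.
3. the cedar block is inside the jar (z of block_middle in the frame of jar_mouth below -0.018 m and horizontal distance between block_middle and jar_mouth below 0.03 m), for 0.2 s.
At the end, for the whole second after the job is handed in: The lid rests crown up and flat (within 0.08 rad) on the coaster, its axis within 21 mm of the coaster's centre (wholly on it); the cedar block is inside the open jar, its middle at least 18 mm below the rim and within 30 mm of the jar's axis; both are at rest (all of step 2 and all of step 3 and linear speed of each of lid, block below 0.02 m/s); the robot touches nothing.
It fails at once if the jug is shifted by more than 20 mm or tipped (distance of jug from where it was at the start of the episode above 0.02 m or angle between jug's own z axis and vertical above 0.3 rad).
It fails at once if the door stopper is shifted by more than 20 mm or tipped (distance of stopper from where it was at the start of the episode above 0.02 m or angle between stopper's own z axis and vertical above 0.3 rad).
It fails at once if the comb is shifted by more than 20 mm or tipped (distance of comb from where it was at the start of the episode above 0.02 m or angle between comb's own z axis and vertical above 0.3 rad).
It also fails if it takes over 72 s, if anything falls off the work surface, if the arm or the gripper's body presses on something with over 40 N, if the wrist force passes 120 N, or if a joint passes its speed limit or range.

ROBOT

A 7-joint arm with a two-finger parallel gripper is mounted at the origin on the work surface. World frame = base frame: x ahead of the robot, y to its left, z up, the work surface at z = 0. Lengths are in m, angles in rad, forces in N, time in s.
With the tool pointing down it reaches from about 0.4 to 0.925 m from the base axis. Payload 5.6 kg.
Tool frame: the origin (TCP) lies midway between the tips of the shut fingers; the grasp point (between the pads) lies 19 mm behind it (bot.pinch_z is the distance from the TCP to the grasp point, in m); z points along the fingers, y is the direction in which the jaws open and shut (so a half turn about z gives the same grasp; the last joint's range is limited). The gripper opens to 85 mm and grips with 20 to 120 N. Pads are 22 mm wide; open, the fingers measure 114 mm over their backs; the gripper's body (76 mm by 85 mm) begins 54 mm behind the grasp point. The pads swing forward as they close: fully open they stand 13 mm farther back than shut.
Start: joints at [1.119, 0.468, -0.012, 1.603, 0.006, 1.071, -0.056], TCP at [0.258, -0.596, 0.199] pointing down, gripper open.
Joint ranges: [-2.53, 2.53], [-0.31, 2.02], [-1.57, 1.55], [0.28, 2.44], [-1.29, 4.43], [0.15, 1.84], [-2.92, 2.92]. Speed limits (rad/s): [2.57, 2.57, 3.14, 3.14, 3.14, 3.14, 3.14].

INTERFACE

Orientations are given as a unit quaternion [x, y, z, w].
In Python, from workcell import bot gives the robot as it stands.
- The arm moves only by the tool step_arm, never from a script. Its argument "commands" is text: rows parted by semicolons, each of 7 numbers parted by spaces: the shift along the tool's x, y, z in mm, then the turn, a rotation vector about the tool's x, y, z in rad, then the finger opening in mm, from 0 to 85.4. A call has 1 to 10 rows; each row shifts and turns the pose as measured when the row begins, along the tool's axes as they then stand; what a row does not reach is not made up. A row lasts 1/8 s, in which the tool goes at most 62.5 mm and 10.7 degrees, less where a joint would pass 70% of its speed; a pose out of reach is approached as far as the arm can. A call is refused whole if a number of a shift passes 62.5 or a number of a turn 0.188, either way. A call with a gripper value outside its range is refused whole. The fingers move at their own pace and stop on an object; "newtons" is the grip in N (left out, the last holds). Time passes only in rows, so rows that do not move let the fingers close. It gives the time, the measured TCP pose, the force and the opening at its end, in the units of the state.
- bot.get_obs(): the state, without advancing time (a new reading comes with each control period).
- bot.grab_frame(name): name is "scene" or "side" or "wrist"; returns a dict with "image" (384x512x3 uint8, red, green, blue), "fov_y" (degrees; the focal length in pixels is half the picture's height over the tangent of half this angle, whatever the lens; pixels are square), "cx", "cy" (the principal point, pixels), "dist" ([k1, k2, p1, p2, k3] as OpenCV has them; the pictures are not rectified), "rvec" (rotation vector, rad) and "tvec" (3), from world to camera coordinates, as OpenCV has them; the wrist camera has in their place "hand_eye" (4x4, takes a point from camera to tool coordinates, whose origin is the TCP and whose axes are the flange's). Camera axes: x right, y down, z forward; pixel columns grow to the right and rows downward; lengths in m; the calibration is good to about 2 mm. A picture is of the moment at which its call begins: read the wrist's pose just before it. There is no depth.
- bot.sign_off(): hands the job in, once; it reports no verdict.
The state is a dict: "clock": time; "q": joint angles; "qvel": joint speeds; "effort": joint torques, N m; "ee_pos": TCP position; "ee_rot": TCP orientation; "wrist_force": force on the tool from outside, world axes, zero at the start; "moment": the same for the moment, N m; "grip_width": opening from 0.0 (shut) to 1.0 (fully open).
Only numpy, scipy, OpenCV 4.12 (cv2) and the standard library are available. Lean on these libraries where they do the work, as an engineer would, in place of code of your own. Each camera call takes 0.05 s, during which the arm holds its last target.

## Working session

There is one attempt and no reset: what is moved stays moved. The work goes in short steps, Python scripts to look and compute and a tool call to move; the robot and the scene stay as the last step left them, time stands still between calls to the robot, and variables do not carry over. Pictures are saved under pics/ and viewed, and the job is handed in when it is done.

Besides the shell and the picture viewer there is one more tool, called after "Request:" as name(argument=value, ...), one argument or row to a line, values as JSON. step_arm: Moves the arm, as the interface text tells. Its arguments: {"type":"object","properties":{"commands":{"type":"string"},"newtons":{"type":"number"}},"required":["commands"]}

```bash
mkdir -p pics; ls
cat > h.py <<'E'
import numpy as np, cv2
from scipy.spatial.transform import Rotation as R
from workcell import bot
def save(im,name,scale=1):
    im=cv2.cvtColor(im,cv2.COLOR_RGB2BGR)
    if scale!=1: im=cv2.resize(im,None,fx=scale,fy=scale,interpolation=cv2.INTER_CUBIC)
    cv2.imwrite('pics/'+name,im)
def K(f):
    h,w=f['image'].shape[:2]; fl=h/2/np.tan(np.radians(f['fov_y'])/2)
    return np.array([[fl,0,f['cx']],[0,fl,f['cy']],[0,0,1]])
def ext(f,o=None):
    "camera->world R,t"
    if 'hand_eye' in f:
        T=np.eye(4);T[:3,:3]=R.from_quat(o['ee_rot']).as_matrix();T[:3,3]=o['ee_pos']
        T=T@np.array(f['hand_eye']); return T[:3,:3],T[:3,3]
    Rw=cv2.Rodrigues(np.array(f['rvec'],float))[0]; return Rw.T,-Rw.T@np.array(f['tvec'],float).ravel()
def rays(f,px,o=None):
    p=cv2.undistortPoints(np.array(px,float).reshape(-1,1,2),K(f),np.array(f['dist'],float)).reshape(-1,2)
    Rc,t=ext(f,o); d=np.c_[p,np.ones(len(p))]@Rc.T
    return t,d
def plane(f,px,z,o=None):
    t,d=rays(f,px,o); return t+d*((z-t[2])/d[:,2])[:,None]
def proj(f,P,o=None):
    Rc,t=ext(f,o); Rw=Rc.T
    return cv2.projectPoints(np.array(P,float).reshape(-1,1,3),cv2.Rodrigues(Rw)[0],-Rw@t,K(f),np.array(f['dist'],float))[0].reshape(-1,2)
E
python3 - <<'E'
from h import *
o=bot.get_obs(); print(o)
for n in ['scene','side','wrist']:
    f=bot.grab_frame(n); save(f['image'],n+'0.png',1.5)
    np.save(n+'0.npy',f,allow_pickle=True)
    print(n,f['fov_y'],f['cx'],f['cy'],f['dist'],f.get('hand_eye'))
    if n!='wrist': print(ext(f))
E
```

```text
pics
{'clock': 0.0, 'q': array([ 1.11898512,  0.46842174, -0.01160957,  1.60363854,  0.00597951,
        1.07137699, -0.0562756 ]), 'qvel': array([ 6.54688261e-04,  7.35758584e-05, -1.17348788e-03,  2.26580069e-04,
        5.81918372e-05, -1.27760130e-04, -1.00113933e-03]), 'effort': array([-4.63644319e-04, -5.32391453e+01,  2.13119737e-02, -2.51309162e+01,
        1.14027472e-02,  7.71838648e-03,  1.48458253e-05]), 'ee_pos': array([ 0.25808339, -0.5958916 ,  0.19810327]), 'ee_rot': array([ 9.79185805e-01,  2.02963890e-01, -2.34483341e-04, -8.74069601e-04]), 'wrist_force': array([ 0.11045923,  0.72068622, -0.2883515 ]), 'moment': array([-0.01974   ,  0.0114985 , -0.05425685]), 'grip_width': 0.999190514664695}
scene 50.96696388850603 254.69768597341152 195.25201518831346 [-0.0926968  0.         0.         0.         0.       ] None
(array([[-0.08598238,  0.83812922, -0.53865243],
       [ 0.99628066,  0.07539466, -0.04171914],
       [ 0.00564548, -0.54023611, -0.84149455]]), array([1.07648485, 0.07065484, 0.89697584]))
side 51.86328562202724 251.30440015227944 194.4309442540356 [-0.08931709  0.          0.          0.          0.        ] None
(array([[-0.6633533 , -0.50271375,  0.55429349],
       [-0.74811955,  0.42898064, -0.50625365],
       [ 0.01671949, -0.75050283, -0.66065571]]), array([0.1013836 , 0.46041577, 0.68875536]))
wrist 66.42613429303655 260.6204273732126 196.64758493395883 [-0.01483147  0.          0.          0.          0.        ] [[ 1.57641417e-04 -9.65118179e-01 -2.61814581e-01  6.66304681e-02]
 [ 9.99999756e-01  3.30346520e-04 -6.15634363e-04  5.17449629e-04]
 [ 6.80649451e-04 -2.61814420e-01  9.65117996e-01 -1.73559674e-01]
 [ 0.00000000e+00  0.00000000e+00  0.00000000e+00  1.00000000e+00]]
```

View pics/scene0.png

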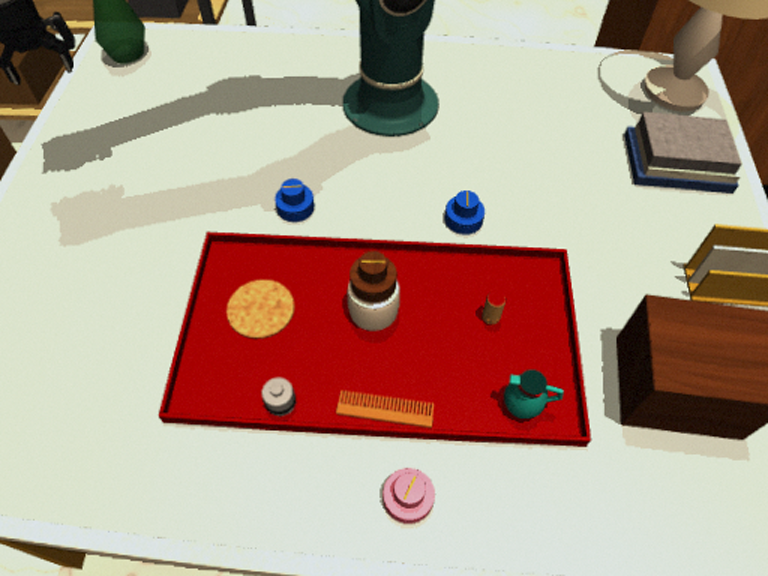

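View pics/side0.png

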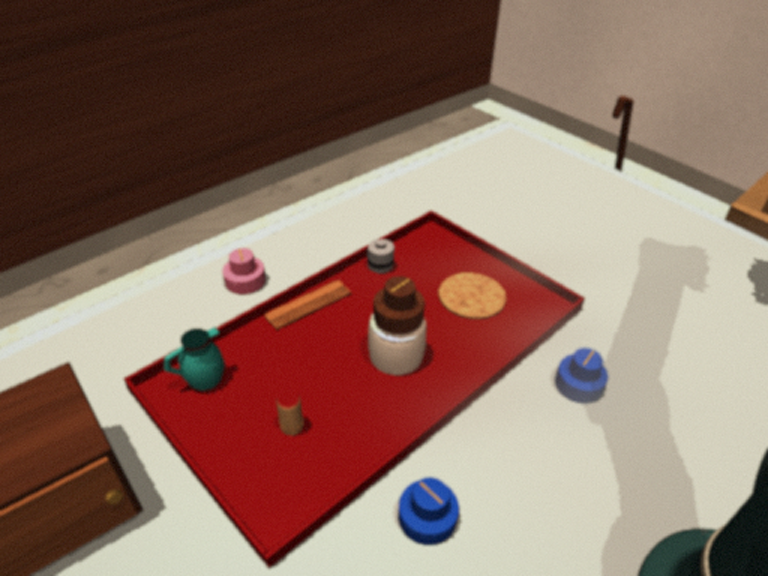

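View pics/wrist0.png

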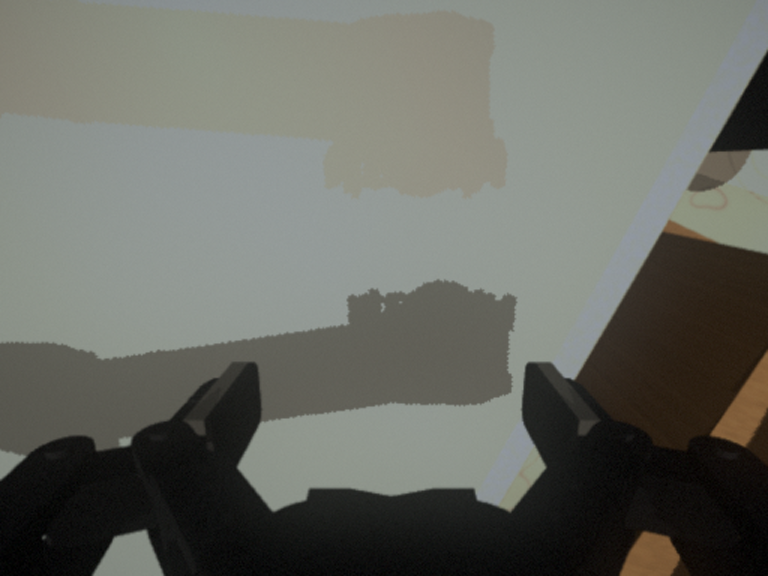

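Run:
```python
from h import *
for n in ['scene','side']:
    f=np.load(n+'0.npy',allow_pickle=True).item()
    c={'scene':(249,190),'side':(265,215)}[n]
    x,y=c; save(f['image'][y-45:y+45,x-60:x+60],n+'_lid0.png',6)
    c={'scene':(329,206),'side':(193,277)}[n]
    x,y=c; save(f['image'][y-30:y+30,x-40:x+40],n+'_blk0.png',8)
```

```text
(no output)
```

View pics/scene_lid0.png

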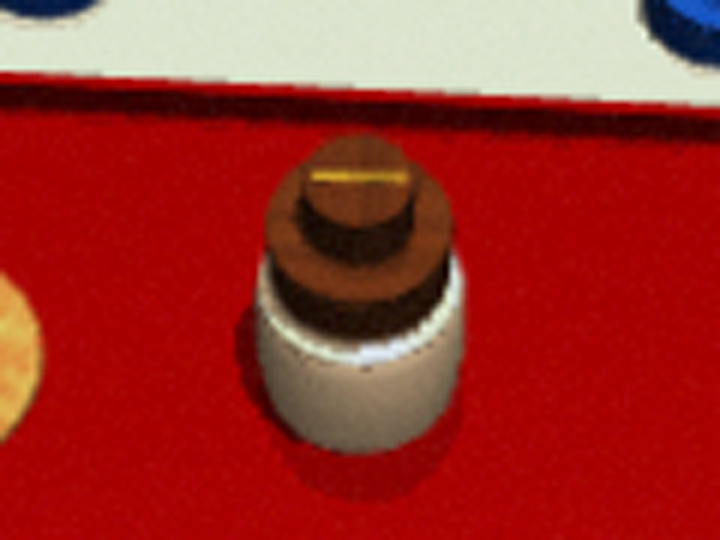

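View pics/side_lid0.png

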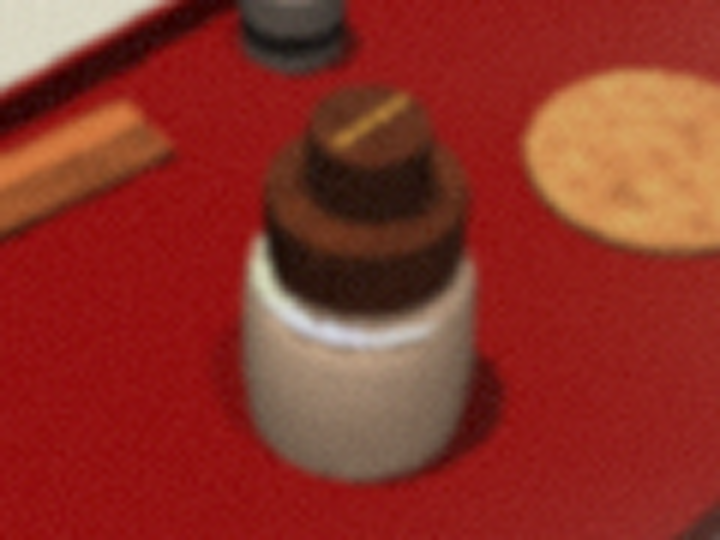

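View pics/scene_blk0.png

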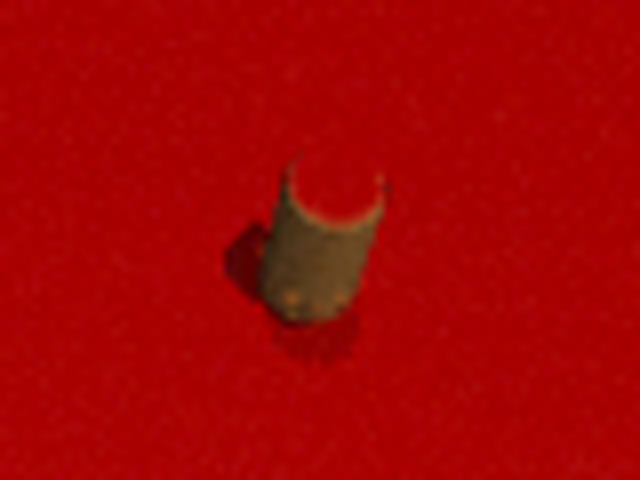

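View pics/side_blk0.png

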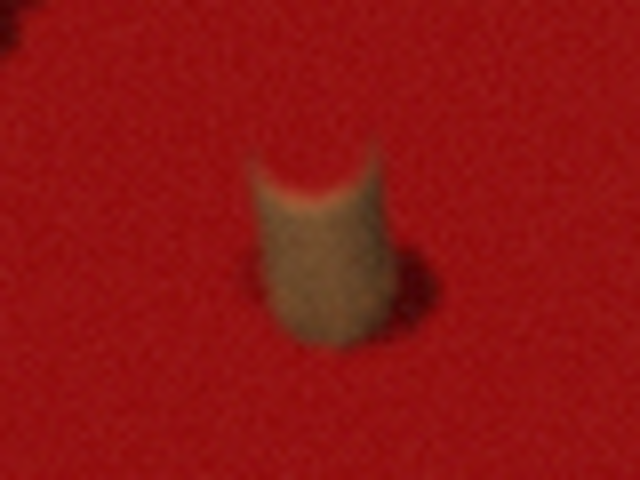

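Run:
```python
from h import *
F={n:np.load(n+'0.npy',allow_pickle=True).item() for n in ['scene','side']}
def tri(p1,p2):
    t1,d1=rays(F['scene'],p1);t2,d2=rays(F['side'],p2)
    d1=d1[0]/np.linalg.norm(d1);d2=d2[0]/np.linalg.norm(d2)
    s=np.linalg.lstsq(np.c_[d1,-d2],t2-t1,rcond=None)[0]
    a=t1+s[0]*d1;b=t2+s[1]*d2;return (a+b)/2,np.linalg.norm(a-b)
# brass line
B={}
for n,(x0,x1,y0,y1) in {'scene':(235,265,164,185),'side':(255,278,180,200)}.items():
    im=F[n]['image'].astype(int)[y0:y1,x0:x1]
    m=((im[...,1]>im[...,0]*0.62)&(im[...,0]>130)) if n=='scene' else ((im[...,0]>110)&(im[...,1]>70)&(im[...,1]>.55*im[...,0]))
    ys,xs=np.nonzero(m); r=cv2.minAreaRect(np.c_[xs,ys].astype(np.float32)); print(n,len(xs),r[0][0]+x0,r[0][1]+y0,r[1]); B[n]=(r[0][0]+x0,r[0][1]+y0)
P,e=tri(B['scene'],B['side']); print('brass',P,e)
for z in (.155,.16,.165,.17): print(z,plane(F['scene'],B['scene'],z),plane(F['side'],B['side'],z))
# coaster
for n in F:
    im=F[n]['image']; hsv=cv2.cvtColor(im,cv2.COLOR_RGB2HSV)
    m=((hsv[...,0]>8)&(hsv[...,0]<28)&(hsv[...,1]>70)&(hsv[...,2]>130)).astype(np.uint8)
    cs,_=cv2.findContours(cv2.morphologyEx(m,cv2.MORPH_CLOSE,np.ones((3,3))),cv2.RETR_EXTERNAL,cv2.CHAIN_APPROX_NONE)
    for c in cs:
        if cv2.contourArea(c)>600:
            w=plane(F[n],c.reshape(-1,2),.013)
            ce,r=cv2.minEnclosingCircle((w[:,:2]*1000).astype(np.float32)); print(n,'coaster?',cv2.contourArea(c),ce,r,w[:,:2].mean(0))
# block
for n,(x0,x1,y0,y1) in {'scene':(312,350,185,230),'side':(170,220,250,300)}.items():
    im=F[n]['image'].astype(int)[y0:y1,x0:x1]
    m=(im[...,1]>35)&(im[...,1]>.4*im[...,0])
    ys,xs=np.nonzero(m); print(n,len(xs),xs.min()+x0,xs.max()+x0,ys.min()+y0,ys.max()+y0)
    for y in range(0,y1-y0,2):
        q=xs[ys==y]
        if len(q): print(y+y0,q.min()+x0,q.max()+x0,end=' | ')
    print()
# tray outer rim contour
for n in F:
    hsv=cv2.cvtColor(F[n]['image'],cv2.COLOR_RGB2HSV)
    m=(((hsv[...,0]<8)|(hsv[...,0]>172))&(hsv[...,1]>180)&(hsv[...,2]>40)).astype(np.uint8)
    cs,_=cv2.findContours(m,cv2.RETR_EXTERNAL,cv2.CHAIN_APPROX_NONE); c=cv2.convexHull(max(cs,key=cv2.contourArea))
    a=cv2.approxPolyDP(c,8,True).reshape(-1,2); print(n,a.tolist(),plane(F[n],a,.028)[:,:2].round(3).tolist())
```

```text
scene 23 248.47461891174316 173.85533046722412 (15.033126831054688, 1.353693962097168)
side 41 266.3076915740967 189.96153831481934 (3.0508511066436768, 13.867505073547363)
brass [0.54272175 0.01480346 0.15102815] 0.0005454205194062474
0.155 [[0.54538297 0.01486604 0.155     ]] [[0.53949374 0.01840204 0.155     ]]
0.16 [[0.54896194 0.01524199 0.16      ]] [[0.5353897  0.02254264 0.16      ]]
0.165 [[0.55254091 0.01561794 0.165     ]] [[0.53128567 0.02668324 0.165     ]]
0.17 [[0.55611988 0.01599388 0.17      ]] [[0.52718163 0.03082385 0.17      ]]
scene coaster? 907.5 (724.1649169921875, 49.11515426635742) 75.41192626953125 [0.72275831 0.04969172]
scene coaster? 1299.5 (558.8141479492188, -179.98397827148438) 58.92741775512695 [ 0.55993988 -0.17937998]
scene coaster? 652.0 (-427.43328857421875, 892.0572509765625) 189.49432373046875 [-0.4646334  0.8749095]
side coaster? 1015.5 (558.3003540039062, -177.86233520507812) 59.67921829223633 [ 0.55639959 -0.17765763]
side coaster? 3978.0 (1041.2686767578125, -139.12307739257812) 614.46630859375 [ 1.03937509 -0.05251545]
scene 148 322 336 201 215
201 324 325 | 203 324 335 | 205 323 335 | 207 322 334 | 209 322 333 | 211 322 333 | 213 323 332 | 215 325 330 | 
side 272 185 201 268 289
268 199 199 | 270 185 199 | 272 185 199 | 274 186 200 | 276 186 200 | 278 186 201 | 280 186 201 | 282 187 201 | 284 187 201 | 286 188 200 | 288 190 198 | 
scene [[138, 155], [376, 166], [392, 293], [108, 280]] [[0.418, -0.305], [0.396, 0.348], [0.753, 0.358], [0.78, -0.287]]
side [[375, 199], [180, 376], [84, 253], [285, 142]] [[0.438, -0.274], [0.387, 0.352], [0.748, 0.36], [0.768, -0.281]]
```

The lid I want is the walnut one on the jar, at scene (249,177). It could be mistaken for the blue look-alikes at (197,133) and (310,141) or the pink one at (273,329). The crops show a brown lid on a white jar, so that's the one. The block is the pale cylinder at (328,207), and its top looks tray-red. The coaster is at (173,205).

```bash
python3 - <<'E'
from h import *
F={n:np.load(n+'0.npy',allow_pickle=True).item() for n in ['scene','side']}
for n,p in {'scene':(327.5,215.7),'side':(194.2,289.0)}.items():
    w=plane(F[n],p,.007)[0]; t=rays(F[n],p)[0]; d=w-t; d[2]=0; d/=np.linalg.norm(d)
    print(n,w,w+.016*d)
# side-edge check: mid-axis at pixel rows -> predicted axis
c=np.array([0.555,0.195])
E
cat >> h.py <<'E'
def go(target,yaw=None):
    "delta in tool axes (mm) to world TCP target"
    o=bot.get_obs(); M=R.from_quat(o['ee_rot']).as_matrix()
    print('t',round(float(o['clock']),2),'tcp',np.round(o['ee_pos'],4),'q',np.round(o['q'],2),'F',np.round(o['wrist_force'],1),'grip',round(o['grip_width']*85.4,1))
    print('toolx yaw',np.arctan2(M[1,0],M[0,0]).round(3),'tilt vec(tool)',np.round(np.cross(M.T@[0,0,-1],[0,0,1])*-1,4))
    d=M.T@(np.array(target)-o['ee_pos'])*1000; print('delta tool mm',d.round(1)); return d
E
```

```text
scene [0.55196464 0.21703925 0.007     ] [0.53655355 0.22134021 0.007     ]
side [0.52915643 0.22312052 0.007     ] [0.54314789 0.21535915 0.007     ]
```

Request:
step_arm(
  commands="0 0 -50 0 0 0 85; 0 0 -50 0 0 0 85; 42 -37 -4 0 0 0 85; 42 -37 -4 0 0 0 85; 42 -37 -4 0 0 0 85; 42 -37 -4 0 0 0 85; 42 -37 -4 0 0 0 85; 42 -37 -4 0 0 0 85; 42 -37 -4 0 0 0 85; 42 -37 -4 0 0 0 85",
)

```text
clock: 1.4
ee_pos: [0.4518, -0.1823, 0.332]
ee_rot: [0.98, 0.198, -0.001, -0.002]
wrist_force: [0.3, 0.7, 0.2]
grip_width: 0.994
```

Run:
```python
from h import *
go([.543,.015,.30])
```

```text
t 1.4 tcp [ 0.4518 -0.1823  0.332 ] q [ 0.61  0.09 -0.31  1.8   0.03  1.26 -0.88] F [0.3 0.7 0.2] grip 84.9
toolx yaw 0.399 tilt vec(tool) [-0.005   0.0017 -0.    ]
delta tool mm [ 160.7 -146.2   32.5]
```

Request:
step_arm(
  commands="40 -36 8 0 0 0 85; 40 -36 8 0 0 0 85; 40 -36 8 0 0 0 85; 40 -36 8 0 0 0 85; 0 0 0 0 0 0 85",
)

```text
clock: 2.02
ee_pos: [0.5456, 0.024, 0.2997]
ee_rot: [0.979, 0.202, -0.001, -0.002]
wrist_force: [0.4, 0.3, -0.3]
grip_width: 0.997
```

Run:
```python
from h import *
go([.543,.015,.30])
o=bot.get_obs(); f=bot.grab_frame('wrist'); f['o']=o; np.save('wrist1.npy',f,allow_pickle=True); save(f['image'],'wrist1.png',1.5)
print(proj(f,[[.543,.015,.151],[.54,.218,.067],[.559,-.179,.013]],o)*1.5)
```

```text
t 2.02 tcp [0.5456 0.024  0.2997] q [ 0.3   0.25 -0.48  1.71  0.11  1.21 -1.37] F [ 0.4  0.3 -0.3] grip 85.2
toolx yaw 0.406 tilt vec(tool) [-0.0051  0.0002 -0.    ]
delta tool mm [-5.9  7.2 -0.4]
[[401.15409176 275.80282685]
 [190.22042311 170.44784763]
 [568.01014916 303.68404689]]
```

View pics/wrist1.png

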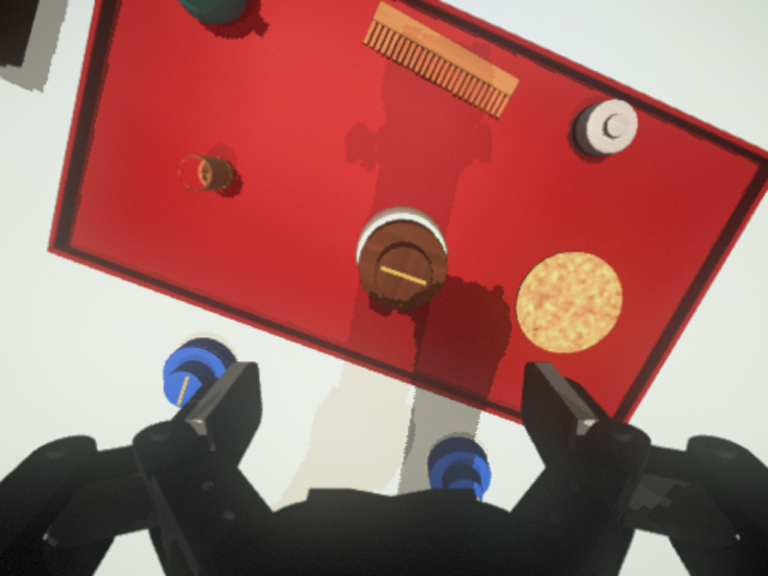

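The wrist view shows the lid with its brass line at about (403,274) of 768x576, the coaster at (570,302) and the block at (207,173). All three lie where the fixed cameras predicted.

Run:
```python
from h import *
f=np.load('wrist1.npy',allow_pickle=True).item();o=f['o']
im=f['image'];hsv=cv2.cvtColor(im,cv2.COLOR_RGB2HSV)
def big(m,roi):
    x0,x1,y0,y1=roi; mm=np.zeros(m.shape,np.uint8); mm[y0:y1,x0:x1]=m[y0:y1,x0:x1]
    cs,_=cv2.findContours(mm,cv2.RETR_EXTERNAL,cv2.CHAIN_APPROX_NONE); return max(cs,key=cv2.contourArea).reshape(-1,2)
m=(hsv[...,0]>15)&(hsv[...,0]<32)&(hsv[...,2]>130)
ys,xs=np.nonzero(m[170:200,245:292]); r=cv2.minAreaRect(np.c_[xs,ys].astype(np.float32)); c=(r[0][0]+245,r[0][1]+170); print('brass',c,r[1],len(xs),plane(f,c,.1515,o))
w=plane(f,np.c_[xs+245,ys+170],.1515,o); print('line ends',w[np.argmin(xs)],w[np.argmax(xs)])
m=(hsv[...,0]>8)&(hsv[...,0]<32)&(hsv[...,2]>130)&(hsv[...,1]<200)
c=big(m,(335,425,160,245)); w=plane(f,c,.013,o); print('coaster',cv2.minEnclosingCircle((w[:,:2]*1000).astype(np.float32)),cv2.contourArea(c))
c0=im[100:130,112:162]; save(c0,'wrist1_blk.png',14)
```

```text
brass (268.4499969482422, 183.14999961853027) (31.30654525756836, 3.1622774600982666) 97 [[0.54430778 0.01433859 0.1515    ]]
line ends [0.5443552  0.03197364 0.1515    ] [ 0.54673452 -0.00248791  0.1515    ]
coaster ((559.7435913085938, -178.841552734375), 58.452022552490234) 3683.0
```

View pics/wrist1_blk.png

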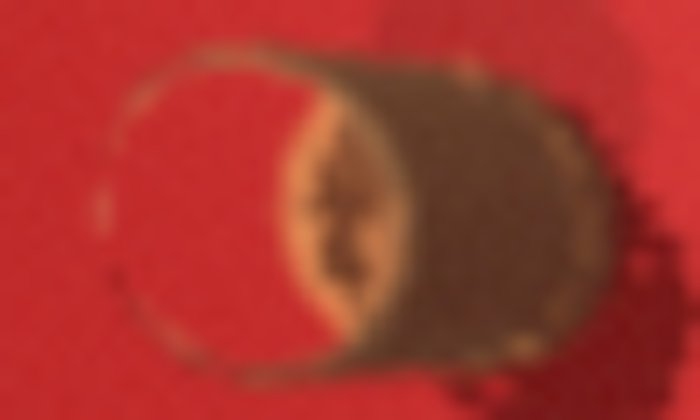

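Request:
step_arm(
  commands="-5 8 0 0 0 0.17 85; 0 0 0 0 0 0.17 85; 0 0 0 0 0 0.17 85; 0 0 0 0 0 0.17 85; 0 0 0 0 0 0.17 85; 0 0 0 0 0 0.17 85; 0 0 0 0 0 0.17 85; 0 0 0 0 0 0.17 85; 0 0 0 0 0 0 85",
)

```text
clock: 3.2
ee_pos: [0.5401, -0.0066, 0.3007]
ee_rot: [0.872, -0.49, -0.0, 0.003]
wrist_force: [0.2, -0.4, 0.5]
grip_width: 0.994
```

Run:
```python
from h import *
f=np.load('wrist1.npy',allow_pickle=True).item()
print('block',plane(f,(130.2-.5,115.2-.5),.067,f['o']))
go([.544,.0146,.122])
o=bot.get_obs(); f=bot.grab_frame('wrist'); f['o']=o; np.save('wrist2.npy',f,allow_pickle=True); save(f['image'],'wrist2.png',1.5)
im=f['image'];hsv=cv2.cvtColor(im,cv2.COLOR_RGB2HSV)
p=proj(f,[[.544,.0146,.1515]],o)[0]; print(p); x0,y0=int(p[0])-22,int(p[1])-22
m=(hsv[...,0]>15)&(hsv[...,0]<32)&(hsv[...,2]>110)
ys,xs=np.nonzero(m[y0:y0+44,x0:x0+44]); r=cv2.minAreaRect(np.c_[xs,ys].astype(np.float32)); c=(r[0][0]+x0,r[0][1]+y0); print('brass',c,r[1],len(xs),plane(f,c,.1515,o))
```

```text
block [[0.54019585 0.21400567 0.067     ]]
t 3.2 tcp [ 0.5401 -0.0066  0.3007] q [ 0.18  0.21 -0.28  1.73  0.07  1.21 -2.71] F [ 0.2 -0.4  0.5] grip 84.8
toolx yaw -1.025 tilt vec(tool) [ 0.0058 -0.0022 -0.    ]
delta tool mm [-16.5 -15.4 178.6]
[247.6983935  192.64872033]
brass (248.408109664917, 191.45135307312012) (3.7431020736694336, 30.880590438842773) 110 [[0.54402604 0.01297486 0.1515    ]]
```

View pics/wrist2.png

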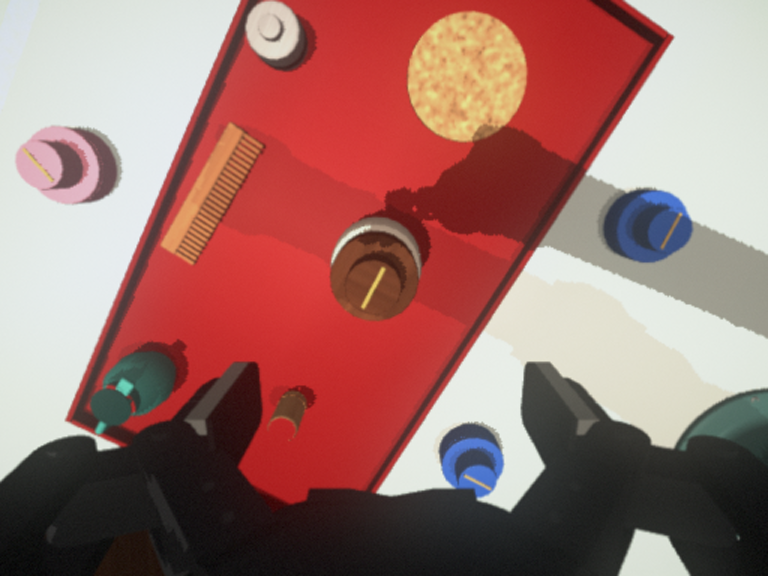

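Request:
step_arm(
  commands="-8 -8 35 0 0 0 85; -8 -7 35 0 0 0 85; 0 0 30 0 0 0 85; 0 0 0 0 0 0 85",
)

```text
clock: 3.75
ee_pos: [0.5448, 0.0114, 0.1994]
ee_rot: [0.874, -0.487, 0.001, 0.003]
wrist_force: [-0.5, -0.6, 0.2]
grip_width: 1.0
```

Run:
```python
from h import *
go([.544,.014,.122])
```

```text
t 3.75 tcp [0.5448 0.0114 0.1994] q [ 0.15  0.31 -0.28  1.85  0.11  1.   -2.77] F [-0.5 -0.6  0.2] grip 85.4
toolx yaw -1.017 tilt vec(tool) [ 0.0039 -0.0047 -0.    ]
delta tool mm [-3.  -0.9 77.4]
```

Request:
step_arm(
  commands="-2 -1 40 0 0 0 85; -1 0 36 0 0 0 85; 0 0 3 0 0 0 85; 0 0 0 0 0 0 85",
)

```text
clock: 4.25
ee_pos: [0.5495, 0.0124, 0.1257]
ee_rot: [0.874, -0.486, 0.006, 0.0]
wrist_force: [0.0, -0.1, 0.9]
grip_width: 0.998
```

Run:
```python
from h import *
go([.544,.014,.120])
f=bot.grab_frame('wrist');  save(f['image'],'wrist3.png',1.5)
f=bot.grab_frame('side');  save(f['image'][120:260,180:360],'side3.png',4)
```

```text
t 4.25 tcp [0.5495 0.0124 0.1257] q [ 0.13  0.4  -0.27  1.91  0.15  0.84 -2.8 ] F [ 0.  -0.1  0.9] grip 85.3
toolx yaw -1.014 tilt vec(tool) [-0.0052 -0.0107  0.    ]
delta tool mm [-4.3  3.8  5.6]
```

View pics/wrist3.png

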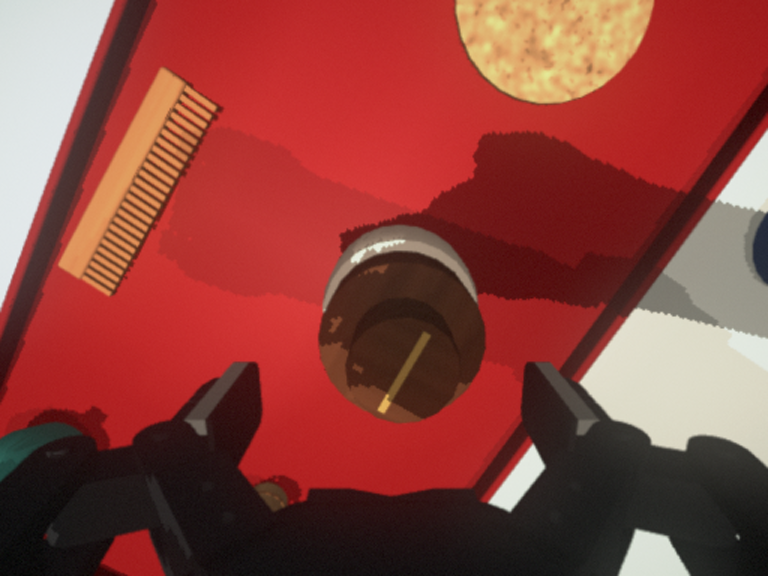

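View pics/side3.png

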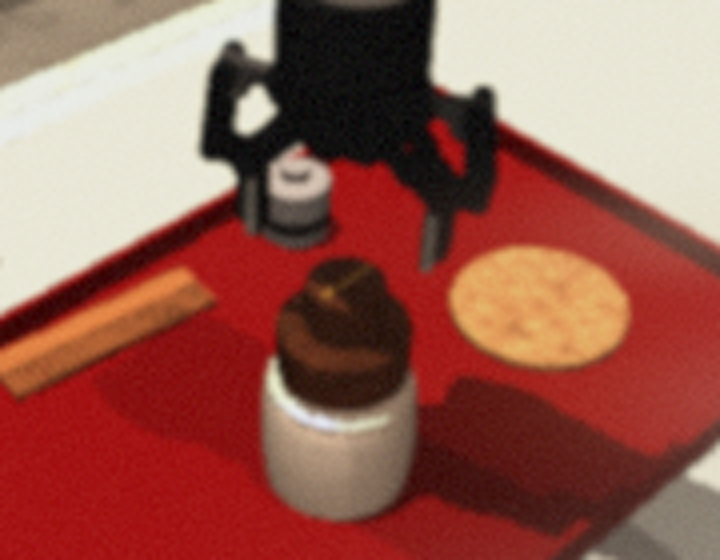

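Run:
```python
from h import *
o=bot.get_obs(); f=bot.grab_frame('wrist')
M=R.from_quat(o['ee_rot']).as_matrix()
tool=lambda v: o['ee_pos']+M@np.array(v)
print('wrist tcp,grasp,open tips', (proj(f,[tool([0,0,0]),tool([0,0,-.019]),tool([0,.0427,-.013]),tool([0,-.0427,-.013])],o)*1.5).round(0).tolist())
print('crown from pixel',plane(f,(269,240),.151,o), 'pred px',proj(f,[[.544,.014,.151]],o)*1.5)
s=bot.grab_frame('side'); print('side tcp',(proj(s,[tool([0,0,0]),tool([0,.0427,-.013]),tool([0,-.0427,-.013]),[.544,.014,.151]])).round(0).tolist())
save(s['image'],'side4.png',1.5)
```

```text
wrist tcp,grasp,open tips [[391.0, 340.0], [391.0, 358.0], [500.0, 352.0], [283.0, 352.0]]
crown from pixel [[0.54653639 0.00855867 0.151     ]] pred px [[401.41706818 375.04460305]]
side tcp [[265.0, 197.0], [284.0, 196.0], [246.0, 188.0], [266.0, 189.0]]
```

View pics/side4.png

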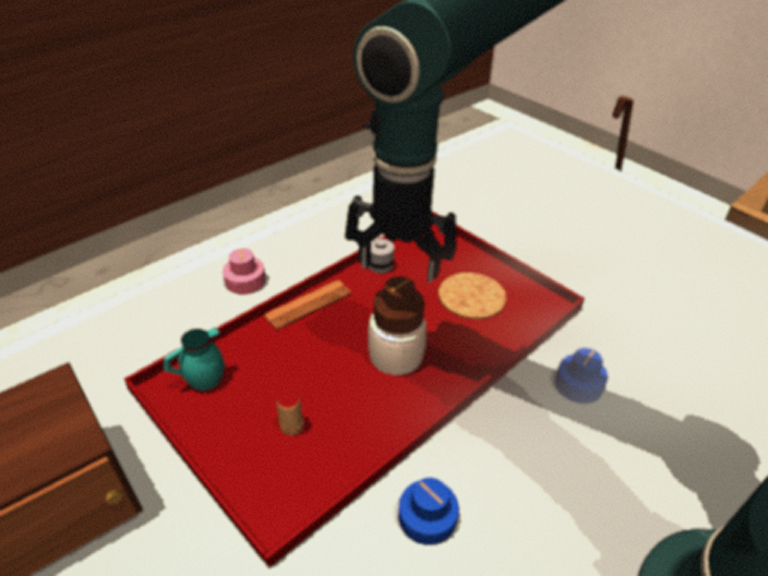

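Run:
```python
from h import *
o=bot.get_obs(); f=bot.grab_frame('wrist'); s=bot.grab_frame('side'); c=bot.grab_frame('scene')
save(c['image'][100:300,150:400],'scene5c.png',3); save(s['image'][120:220,210:330],'side5c.png',6); save(f['image'][215:345,90:430],'wrist5c.png',2.3)
M=R.from_quat(o['ee_rot']).as_matrix()
tool=lambda v: o['ee_pos']+M@np.array(v)
for z in (0,-.013,-.03,-.04,-.05):
    for x in (-.011,.011):
        P=[tool([x,.0427,z]),tool([x,-.0427,z])]
        print(z,x,'wrist',proj(f,P,o).round(0).tolist(),'side',proj(s,P).round(0).tolist(),'scene',proj(c,P).round(0).tolist())
```

```text
0 -0.011 wrist [[328.0, 243.0], [194.0, 243.0]] side [[283.0, 205.0], [244.0, 196.0]] scene [[244.0, 168.0], [260.0, 195.0]]
0 0.011 wrist [[330.0, 210.0], [192.0, 210.0]] side [[285.0, 198.0], [247.0, 190.0]] scene [[235.0, 171.0], [251.0, 198.0]]
-0.013 -0.011 wrist [[332.0, 252.0], [190.0, 252.0]] side [[283.0, 200.0], [244.0, 192.0]] scene [[244.0, 164.0], [260.0, 191.0]]
-0.013 0.011 wrist [[335.0, 217.0], [187.0, 217.0]] side [[286.0, 193.0], [247.0, 185.0]] scene [[235.0, 168.0], [251.0, 195.0]]
-0.03 -0.011 wrist [[340.0, 266.0], [182.0, 266.0]] side [[284.0, 194.0], [244.0, 186.0]] scene [[243.0, 160.0], [260.0, 187.0]]
-0.03 0.011 wrist [[343.0, 228.0], [179.0, 228.0]] side [[286.0, 187.0], [247.0, 179.0]] scene [[235.0, 163.0], [252.0, 191.0]]
-0.04 -0.011 wrist [[345.0, 275.0], [177.0, 275.0]] side [[284.0, 190.0], [244.0, 182.0]] scene [[243.0, 157.0], [260.0, 185.0]]
-0.04 0.011 wrist [[348.0, 235.0], [174.0, 235.0]] side [[287.0, 184.0], [247.0, 176.0]] scene [[235.0, 161.0], [252.0, 188.0]]
-0.05 -0.011 wrist [[350.0, 286.0], [172.0, 286.0]] side [[285.0, 187.0], [244.0, 178.0]] scene [[243.0, 154.0], [261.0, 182.0]]
-0.05 0.011 wrist [[354.0, 244.0], [168.0, 244.0]] side [[287.0, 180.0], [247.0, 172.0]] scene [[235.0, 158.0], [252.0, 186.0]]
```

View pics/scene5c.png

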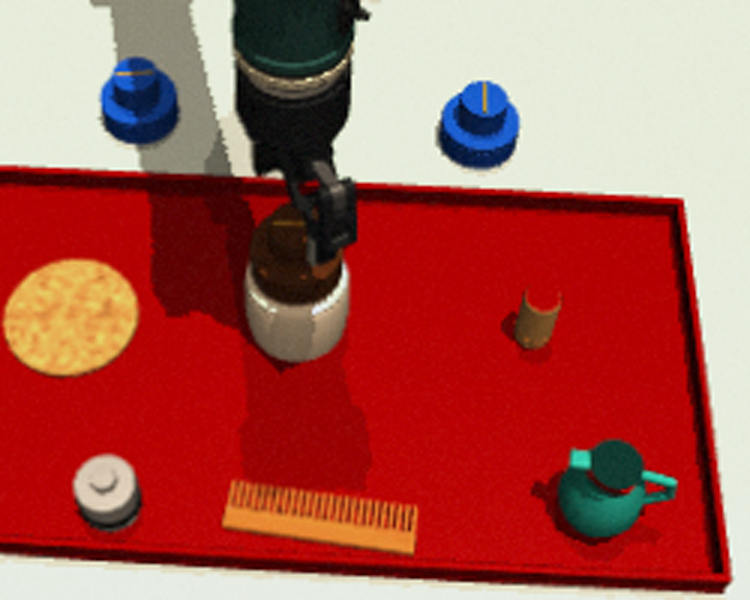

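View pics/side5c.png

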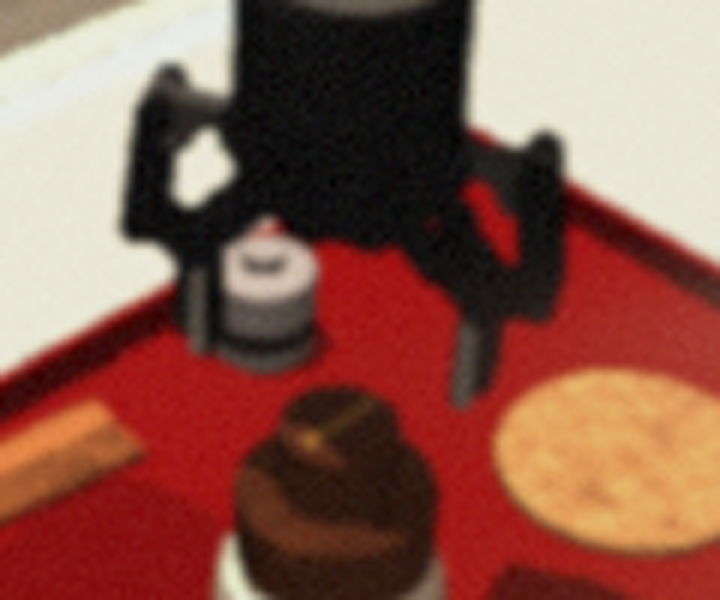

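View pics/wrist5c.png

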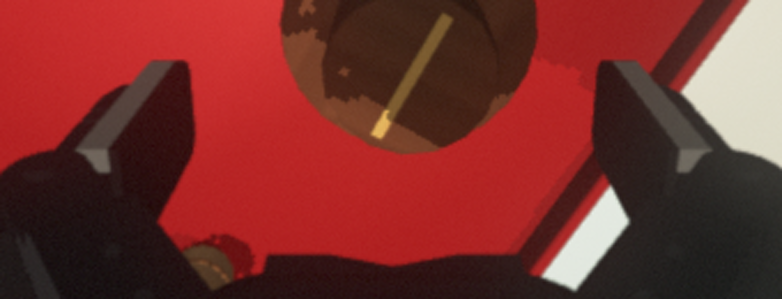

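Request:
step_arm(
  commands="0 0 0 0 0 0 52; 0 0 0 0 0 0 52; 0 0 0 0 0 0 52; 0 0 0 0 0 0 52; 0 0 0 0 0 0 52",
  newtons=40,
)

```text
clock: 5.22
ee_pos: [0.5486, 0.0126, 0.1249]
ee_rot: [0.874, -0.485, 0.006, 0.001]
wrist_force: [0.2, -0.2, -0.0]
grip_width: 0.61
```

Run:
```python
from h import *
print(bot.pinch_z)
go([.544,.014,.120])
o=bot.get_obs(); f=bot.grab_frame('wrist'); s=bot.grab_frame('side'); c=bot.grab_frame('scene')
np.save('w6.npy',dict(f,o=o),allow_pickle=True)
save(s['image'][120:220,210:330],'side6c.png',6); save(f['image'],'wrist6c.png',1.5)
M=R.from_quat(o['ee_rot']).as_matrix()
tool=lambda v: o['ee_pos']+M@np.array(v)
for z in (0,-.013,-.03,-.04,-.05):
    for x in (-.011,.011):
        P=[tool([x,.026,z]),tool([x,-.026,z])]
        print(z,x,'wrist',proj(f,P,o).round(0).tolist(),'side',proj(s,P).round(0).tolist())
```

```text
0.0187
t 5.22 tcp [0.5486 0.0126 0.1249] q [ 0.13  0.4  -0.27  1.91  0.15  0.84 -2.8 ] F [ 0.2 -0.2 -0. ] grip 52.1
toolx yaw -1.014 tilt vec(tool) [-0.0043 -0.0103  0.    ]
delta tool mm [-3.7  3.2  4.8]
0 -0.011 wrist [[302.0, 243.0], [220.0, 243.0]] side [[275.0, 203.0], [252.0, 198.0]]
0 0.011 wrist [[303.0, 210.0], [219.0, 210.0]] side [[278.0, 197.0], [255.0, 192.0]]
-0.013 -0.011 wrist [[304.0, 252.0], [218.0, 252.0]] side [[276.0, 199.0], [252.0, 194.0]]
-0.013 0.011 wrist [[306.0, 217.0], [216.0, 217.0]] side [[278.0, 192.0], [255.0, 187.0]]
-0.03 -0.011 wrist [[309.0, 266.0], [213.0, 266.0]] side [[276.0, 193.0], [252.0, 188.0]]
-0.03 0.011 wrist [[311.0, 228.0], [211.0, 228.0]] side [[279.0, 186.0], [255.0, 181.0]]
-0.04 -0.011 wrist [[312.0, 275.0], [210.0, 275.0]] side [[276.0, 189.0], [252.0, 184.0]]
-0.04 0.011 wrist [[314.0, 235.0], [208.0, 235.0]] side [[279.0, 182.0], [255.0, 177.0]]
-0.05 -0.011 wrist [[315.0, 286.0], [206.0, 286.0]] side [[277.0, 185.0], [252.0, 180.0]]
-0.05 0.011 wrist [[318.0, 244.0], [204.0, 244.0]] side [[279.0, 179.0], [255.0, 174.0]]
```

View pics/side6c.png

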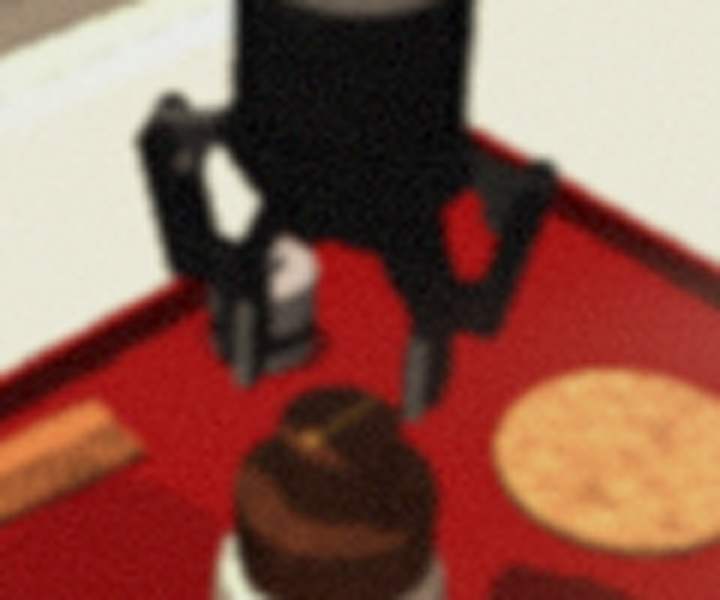

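View pics/wrist6c.png

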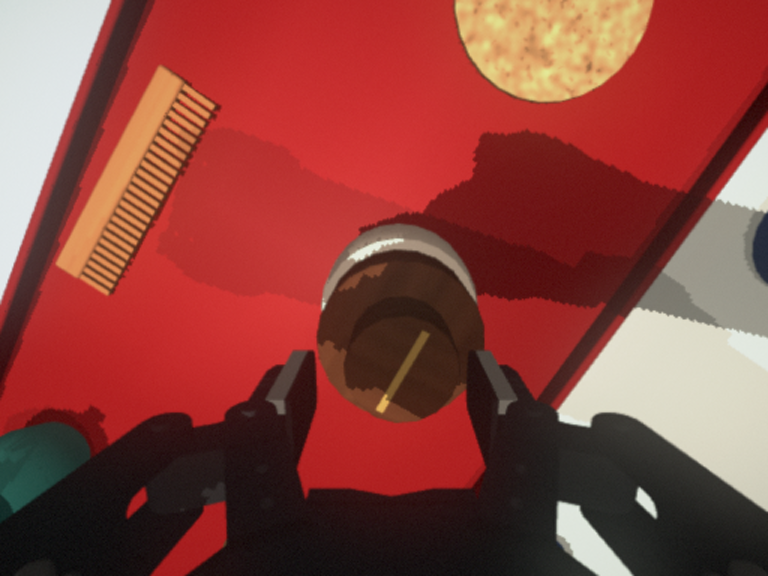

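Request:
step_arm(
  commands="-4 3 0 -0.004 -0.01 0 75; 0 0 10 0 0 0 75; 0 0 10 0 0 0 75; 0 0 0 0 0 0 75",
)

```text
clock: 5.88
ee_pos: [0.5431, 0.0145, 0.103]
ee_rot: [0.874, -0.486, -0.001, 0.0]
wrist_force: [0.3, 0.4, 0.2]
grip_width: 0.877
```

```bash
cat >> h.py <<'E'
def look(tag,target):
    go(target)
    o=bot.get_obs(); f=bot.grab_frame('wrist'); s=bot.grab_frame('side')
    np.save('w%s.npy'%tag,dict(f,o=o),allow_pickle=True)
    a=cv2.resize(f['image'][130:384],None,fx=1.2,fy=1.2); b=cv2.resize(s['image'][120:230,205:335],None,fx=4,fy=4)
    im=np.zeros((max(a.shape[0],0)+b.shape[0],max(a.shape[1],b.shape[1]),3),np.uint8); 
    im[:a.shape[0],:a.shape[1]]=a; im[a.shape[0]:,:b.shape[1]]=b
    im=cv2.resize(im,None,fx=.8,fy=.8); save(im,'look%s.png'%tag)
    return o,f,s
E
python3 -c "
from h import *
look('7',[.544,.014,.09])"
```

```text
t 5.88 tcp [0.5431 0.0145 0.103 ] q [ 0.13  0.43 -0.26  1.93  0.15  0.8  -2.81] F [0.3 0.4 0.2] grip 74.9
toolx yaw -1.014 tilt vec(tool) [ 0.0008  0.001  -0.    ]
delta tool mm [ 0.9 -0.5 13. ]
```

View pics/look7.png

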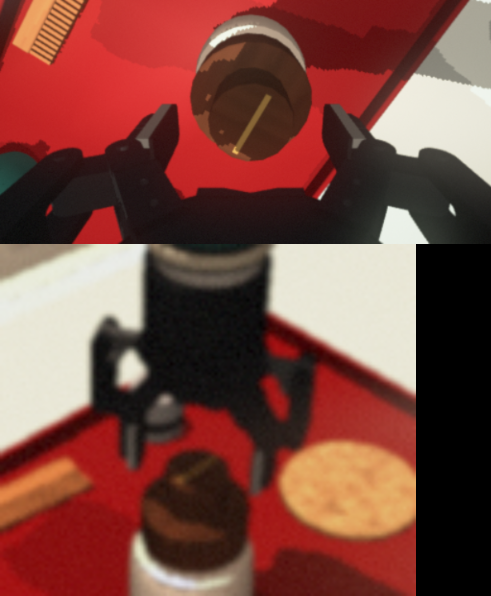

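Request:
step_arm(
  commands="1 0 0 0 0 0 56; 0 0 0 0 0 0 56; 0 0 0 0 0 0 56; 0 0 5 0 0 0 56; 0 0 5 0 0 0 56; 0 0 0 0 0 0 56",
  newtons=20,
)

```text
clock: 6.72
ee_pos: [0.5449, 0.0137, 0.0937]
ee_rot: [0.874, -0.486, 0.001, -0.001]
wrist_force: [-0.3, 0.4, 0.3]
grip_width: 0.653
```

```bash
python3 -c "
from h import *
look('8',[.544,.014,.088])"
```

```text
t 6.72 tcp [0.5449 0.0137 0.0937] q [ 0.12  0.45 -0.26  1.93  0.16  0.78 -2.81] F [-0.3  0.4  0.3] grip 55.8
toolx yaw -1.014 tilt vec(tool) [-0.0016 -0.0005  0.    ]
delta tool mm [-0.8  0.6  5.7]
```

View pics/look8.png

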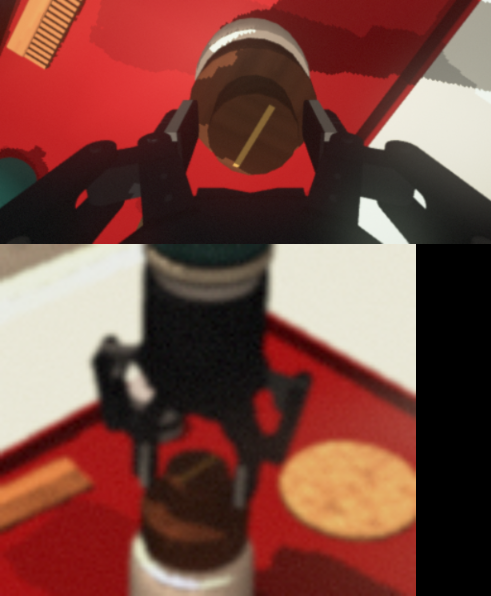

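Request:
step_arm(
  commands="0 0 4 0 0 0 56; -1 0 0 0 0 0 30; 0 0 0 0 0 0 30; 0 0 0 0 0 0 30; 0 0 0 0 0 0 30",
  newtons=80,
)

```text
clock: 7.45
ee_pos: [0.5447, 0.0141, 0.0905]
ee_rot: [0.874, -0.486, 0.001, -0.0]
wrist_force: [-1.0, -0.5, 0.1]
grip_width: 0.489
```

```bash
python3 -c "
from h import *
look('9',[.544,.014,.088])"
```

```text
t 7.45 tcp [0.5447 0.0141 0.0905] q [ 0.12  0.45 -0.26  1.94  0.16  0.77 -2.81] F [-1.  -0.5  0.1] grip 41.8
toolx yaw -1.014 tilt vec(tool) [-0.002  -0.0016  0.    ]
delta tool mm [-0.3  0.6  2.5]
```

View pics/look9.png

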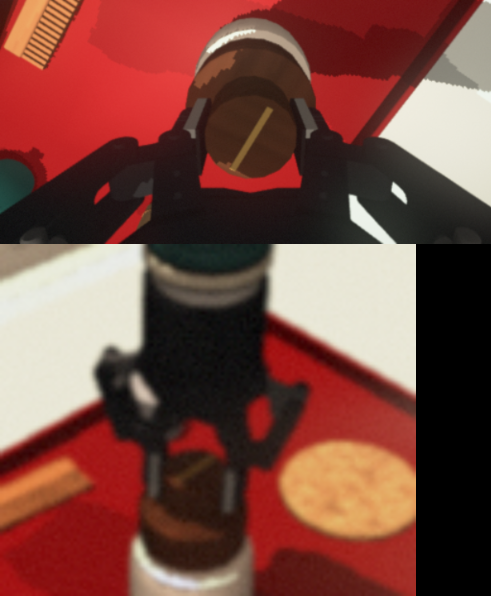

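Request:
step_arm(
  commands="0 0 -0.3 0 0 -0.12 30; 0 0 -0.3 0 0 -0.12 30; 0 0 -0.3 0 0 -0.12 30; 0 0 -0.3 0 0 -0.12 30; 0 0 0 0 0 0 30",
)

```text
clock: 8.18
ee_pos: [0.5447, 0.0147, 0.0913]
ee_rot: [0.966, -0.258, 0.001, -0.001]
wrist_force: [-0.3, -1.3, 2.3]
grip_width: 0.492
```

```bash
python3 -c "
from h import *
look('10',[.5447,.0141,.0905])
print(bot.get_obs()['moment'])"
```

```text
t 8.18 tcp [0.5447 0.0147 0.0913] q [ 0.21  0.47 -0.37  1.93  0.23  0.78 -2.38] F [-0.3 -1.3  2.3] grip 42.0
toolx yaw -0.522 tilt vec(tool) [-0.0021 -0.0015  0.    ]
delta tool mm [0.3 0.5 0.8]
[-0.35975656  0.36191052  0.09791436]
```

View pics/look10.png

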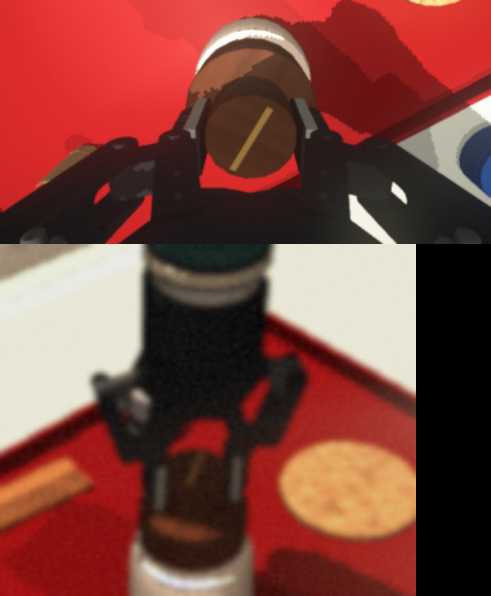

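The brass line holds the same place in the wrist view after a 0.49 rad turn, so the lid is turning with the hand.

Request:
step_arm(
  commands="0 0 -0.5 0 0 -0.14 30; 0 0 -0.5 0 0 -0.14 30; 0 0 -0.5 0 0 -0.14 30; 0 0 -0.5 0 0 -0.14 30; 0 0 -0.5 0 0 -0.14 30; 0 0 -0.5 0 0 -0.14 30; 0 0 -0.5 0 0 -0.14 30; 0 0 -0.5 0 0 -0.14 30; 0 0 0 0 0 0 30",
)

```text
clock: 9.4
ee_pos: [0.5434, 0.0156, 0.0922]
ee_rot: [0.953, 0.302, 0.0, -0.001]
wrist_force: [-0.2, -0.1, -0.6]
grip_width: 0.487
```

```bash
python3 -c "
from h import *
go([.5447,.0141,.0905])
print(bot.get_obs()['moment'])"
```

```text
t 9.4 tcp [0.5434 0.0156 0.0922] q [ 0.42  0.52 -0.64  1.92  0.41  0.83 -1.4 ] F [-0.2 -0.1 -0.6] grip 41.6
toolx yaw 0.614 tilt vec(tool) [-0.0024 -0.0015  0.    ]
delta tool mm [0.2 2.  1.7]
[-0.05835731 -0.06399147  0.0330357 ]
```

Request:
step_arm(
  commands="0 0 -1.5 0 0 0 30; 0 0 -1 0 0 0 30; 0 0 0 0 0 0 30",
)

```text
clock: 9.78
ee_pos: [0.5433, 0.0156, 0.0945]
ee_rot: [0.954, 0.3, 0.0, -0.001]
wrist_force: [0.4, -0.5, -2.6]
grip_width: 0.489
```

```bash
python3 -c "
from h import *
look('11',[.544,.0145,.0905])
print(bot.get_obs()['moment'])"
```

```text
t 9.78 tcp [0.5433 0.0156 0.0945] q [ 0.42  0.52 -0.64  1.92  0.41  0.84 -1.4 ] F [ 0.4 -0.5 -2.6] grip 41.8
toolx yaw 0.609 tilt vec(tool) [-0.0024 -0.0013  0.    ]
delta tool mm [-0.1  1.3  4. ]
[-0.12432362 -0.16823362 -0.01375916]
```

View pics/look11.png

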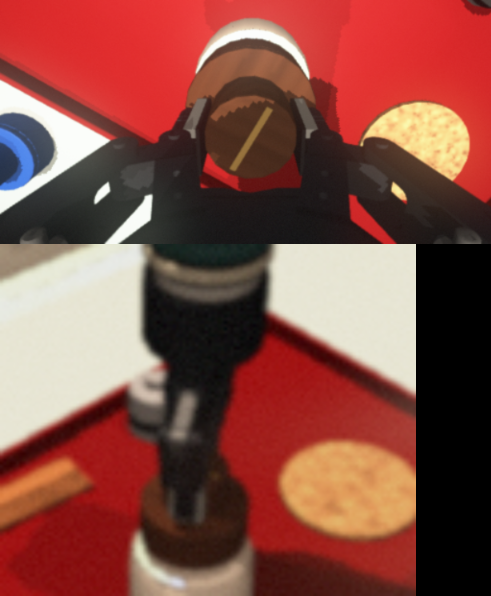

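Request:
step_arm(
  commands="0 0 -0.8 0 0 -0.15 30; 0 0 -0.8 0 0 -0.15 30; 0 0 -0.8 0 0 -0.15 30; 0 0 -0.8 0 0 -0.15 30; 0 0 -0.8 0 0 -0.15 30; 0 0 -0.8 0 0 -0.15 30; 0 0 -0.8 0 0 -0.15 30; 0 0 -0.8 0 0 -0.15 30; 0 0 0 0 0 0 30",
)

```text
clock: 11.0
ee_pos: [0.5427, 0.0143, 0.0975]
ee_rot: [0.606, 0.795, 0.001, -0.002]
wrist_force: [-1.3, 0.5, -2.2]
grip_width: 0.49
```

```bash
python3 -c "
from h import *
go([.544,.0145,.0905])
print(bot.get_obs()['moment'])"
```

```text
t 11.0 tcp [0.5427 0.0143 0.0975] q [ 0.62  0.63 -0.93  1.9   0.62  0.93 -0.34] F [-1.3  0.5 -2.2] grip 41.9
toolx yaw 1.839 tilt vec(tool) [-0.0006 -0.005   0.    ]
delta tool mm [-0.1  1.3  6.9]
[ 0.05734123  0.1822255  -0.00406748]
```

Request:
step_arm(
  commands="0 0 -0.8 0 0 -0.16 30; 0 0 -0.8 0 0 -0.16 30; 0 0 -0.8 0 0 -0.16 30; 0 0 -0.8 0 0 -0.16 30; 0 0 -0.8 0 0 -0.16 30; 0 0 -0.8 0 0 -0.16 30; 0 0 -0.8 0 0 -0.16 30; 0 0 -0.8 0 0 -0.16 30; 0 0 -1 0 0 0 30; 0 0 -1 0 0 0 30",
)

```text
clock: 12.25
ee_pos: [0.5425, 0.0142, 0.1045]
ee_rot: [0.009, 1.0, 0.002, -0.002]
wrist_force: [-0.2, -0.2, -1.6]
grip_width: 0.49
```

```bash
python3 -c "
from h import *
look('12',[.544,.0145,.0905])
print(bot.get_obs()['moment'])"
```

```text
t 12.25 tcp [0.5425 0.0142 0.1045] q [ 0.77  0.79 -1.2   1.89  0.84  1.09  0.77] F [-0.2 -0.2 -1.6] grip 41.8
toolx yaw 3.124 tilt vec(tool) [ 0.0033 -0.0031 -0.    ]
delta tool mm [-1.6  0.2 14. ]
[-0.0740063  -0.02518911 -0.00728576]
```

View pics/look12.png

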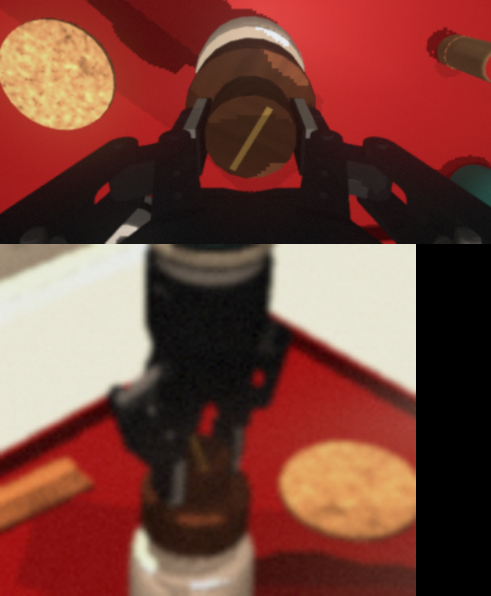

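Request:
step_arm(
  commands="0 0 -5 0 0 0 30; 0 0 -10 0 0 0 30; 0 0 -15 0 0 0 30; 0 0 -20 0 0 0 30; 0 0 -10 0 0 0 30; 0 0 0 0 0 0 30",
)

```text
clock: 13.1
ee_pos: [0.5435, 0.0146, 0.1707]
ee_rot: [0.009, 1.0, 0.001, 0.0]
wrist_force: [1.4, -0.7, -0.6]
grip_width: 0.492
```

```bash
python3 -c "
from h import *
look('13',[.559,-.179,.16])
s=bot.grab_frame('scene'); save(s['image'][80:300,100:400],'scene13.png',2.5)"
```

```text
t 13.1 tcp [0.5435 0.0146 0.1707] q [ 0.82  0.72 -1.29  1.84  0.75  1.18  0.83] F [ 1.4 -0.7 -0.6] grip 42.0
toolx yaw 3.124 tilt vec(tool) [ 0.0025  0.0002 -0.    ]
delta tool mm [ -19.  -193.3   10.2]
```

View pics/scene13.png

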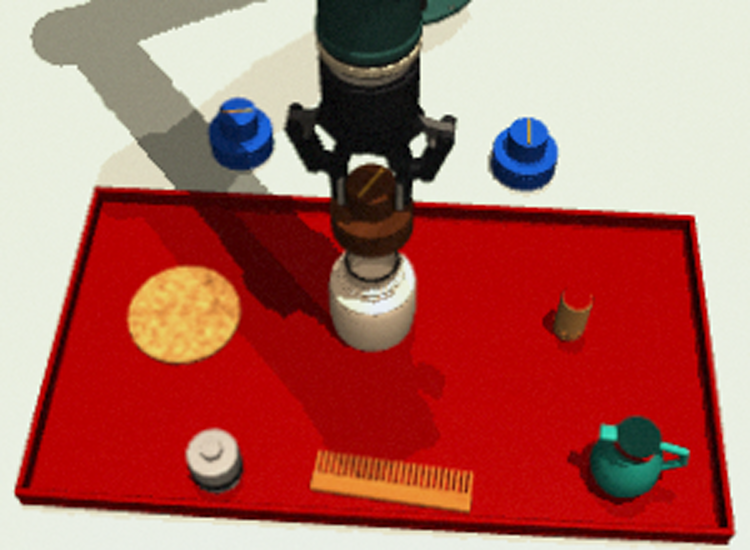

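Request:
step_arm(
  commands="0 0 0 0 0 0.16 30; 0 0 0 0 0 0.16 30; 0 0 0 0 0 0.16 30; 0 0 0 0 0 0.16 30; 0 0 0 0 0 0.16 30; 0 0 0 0 0 0.16 30; 0 0 0 0 0 0.16 30; 0 0 0 0 0 0.16 30; 0 0 0 0 0 0 30",
)

```text
clock: 14.38
ee_pos: [0.5379, 0.014, 0.1626]
ee_rot: [0.62, 0.785, -0.003, -0.007]
wrist_force: [-0.4, 0.2, -1.4]
grip_width: 0.489
```

```bash
python3 -c "
from h import *
go([.5593,-.1785,.16])"
```

```text
t 14.38 tcp [0.5379 0.014  0.1626] q [ 0.67  0.54 -0.99  1.85  0.52  1.04 -0.3 ] F [-0.4  0.2 -1.4] grip 41.8
toolx yaw 1.805 tilt vec(tool) [-0.0132 -0.0076  0.    ]
delta tool mm [-192.3  -23.8    1.4]
```

Request:
step_arm(
  commands="-30 -4 -3 -0.013 -0.008 0 30; -40 -5 0 0 0 0 30; -40 -5 0 0 0 0 30; -40 -5 0 0 0 0 30; -25 -3 0 0 0 0 30; -12 -2 0 0 0 0 30; 0 0 0 0 0 0 30",
)

```text
clock: 15.25
ee_pos: [0.5586, -0.1766, 0.162]
ee_rot: [0.61, 0.793, 0.0, -0.003]
wrist_force: [-0.9, 0.1, -1.2]
grip_width: 0.49
```

```bash
python3 -c "
from h import *
go([.5593,-.1785,.16])
o=bot.get_obs(); f=bot.grab_frame('wrist'); s=bot.grab_frame('side'); save(f['image'],'wrist14.png',1.2); save(s['image'],'side14.png',1.2)"
```

```text
t 15.25 tcp [ 0.5586 -0.1766  0.162 ] q [ 0.94  0.61 -0.96  1.75  0.56  1.08  0.05] F [-0.9  0.1 -1.2] grip 41.9
toolx yaw 1.83 tilt vec(tool) [-0.0033 -0.0047  0.    ]
delta tool mm [-2.   0.2  2. ]
```

View pics/wrist14.png

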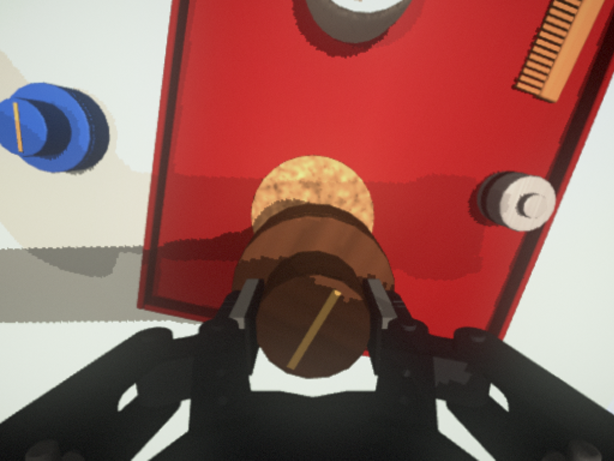

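View pics/side14.png

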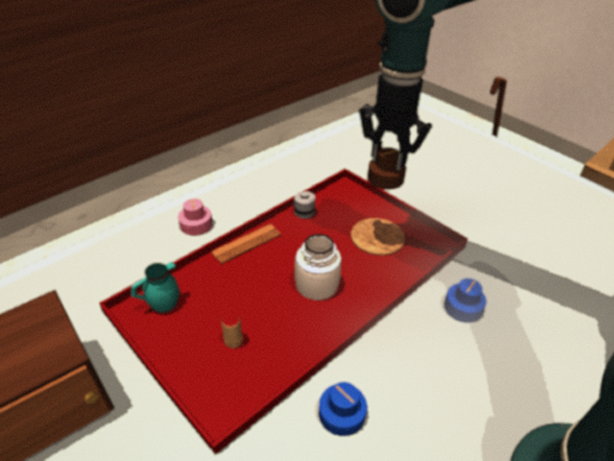

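Request:
step_arm(
  commands="-2 0 25 -0.003 -0.005 0 30; 0 0 30 0 0 0 30; 0 0 30 0 0 0 30; 0 0 20 0 0 0 30; 0 0 10 0 0 0 30; 0 0 0 0 0 0 30",
)

```text
clock: 16.1
ee_pos: [0.5617, -0.1684, 0.0468]
ee_rot: [0.603, 0.797, 0.002, 0.002]
wrist_force: [0.2, 0.9, -1.8]
grip_width: 0.492
```

```bash
python3 -c "
from h import *
go([.5593,-.1785,.013])
s=bot.grab_frame('side'); save(s['image'][110:260,250:400],'side15.png',4)"
```

```text
t 16.1 tcp [ 0.5617 -0.1684  0.0468] q [ 0.85  0.74 -0.84  1.83  0.71  0.89 -0.05] F [ 0.2  0.9 -1.8] grip 42.0
toolx yaw 1.846 tilt vec(tool) [ 0.0049  0.0008 -0.    ]
delta tool mm [-9.  -5.2 33.8]
```

View pics/side15.png

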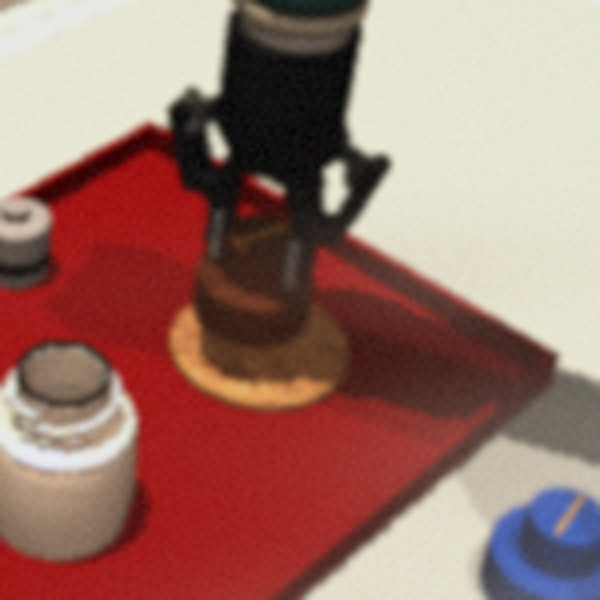

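Request:
step_arm(
  commands="-9 -5 0 -0.005 0 0 30; 0 0 12 0 0 0 30; 0 0 8 0 0 0 30; 0 0 0 0 0 0 30",
)

```text
clock: 16.65
ee_pos: [0.561, -0.1806, 0.0279]
ee_rot: [0.604, 0.797, 0.004, 0.006]
wrist_force: [0.5, 0.4, -1.8]
grip_width: 0.492
```

```bash
python3 -c "
from h import *
go([.5593,-.1785,.013])"
```

```text
t 16.65 tcp [ 0.561  -0.1806  0.0279] q [ 0.86  0.77 -0.82  1.84  0.73  0.85 -0.06] F [ 0.5  0.4 -1.8] grip 42.0
toolx yaw 1.844 tilt vec(tool) [ 0.0135  0.0037 -0.    ]
delta tool mm [ 2.5 -1.2 14.8]
```

Request:
step_arm(
  commands="2 -1 3 0.013 0.004 0 30; 0 0 4 0 0 0 30; 0 0 0 0 0 0 30",
)

```text
clock: 17.02
ee_pos: [0.5597, -0.1783, 0.0204]
ee_rot: [0.604, 0.797, 0.0, -0.0]
wrist_force: [0.1, 0.6, -2.2]
grip_width: 0.493
```

```bash
python3 -c "
from h import *
go([.5593,-.1785,.013])"
```

```text
t 17.02 tcp [ 0.5597 -0.1783  0.0204] q [ 0.84  0.78 -0.81  1.83  0.74  0.86 -0.06] F [ 0.1  0.6 -2.2] grip 42.1
toolx yaw 1.845 tilt vec(tool) [-0.     -0.0008  0.    ]
delta tool mm [-0.1 -0.5  7.4]
```

Request:
step_arm(
  commands="0 0 2 0 0 0 30; 0 0 2 0 0 0 30; 0 0 1 0 0 0 30; 0 0 0 0 0 0 30",
)

```text
clock: 17.52
ee_pos: [0.5599, -0.1782, 0.0153]
ee_rot: [0.604, 0.797, 0.0, -0.0]
wrist_force: [-1.0, -0.3, -2.0]
grip_width: 0.489
```

```bash
python3 -c "
from h import *
go([.5593,-.1785,.013])
s=bot.grab_frame('side'); save(s['image'][140:240,250:370],'side16.png',6)"
```

```text
t 17.52 tcp [ 0.5599 -0.1782  0.0153] q [ 0.84  0.79 -0.81  1.83  0.74  0.85 -0.07] F [-1.  -0.3 -2. ] grip 41.8
toolx yaw 1.845 tilt vec(tool) [ 0.0004 -0.0006 -0.    ]
delta tool mm [-0.1 -0.7  2.3]
```

View pics/side16.png

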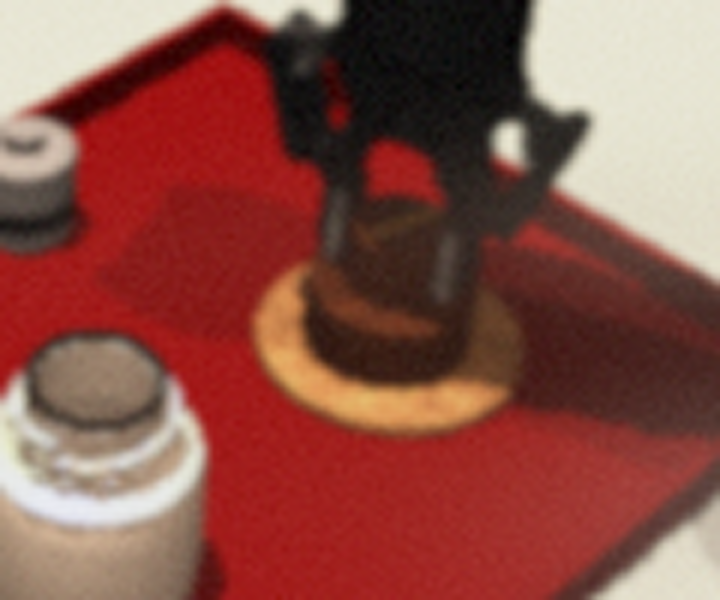

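Request:
step_arm(
  commands="0 0 1.5 0 0 0 30; 0 0 1 0 0 0 30; 0 0 0 0 0 0 30",
)

```text
clock: 17.95
ee_pos: [0.5603, -0.1783, 0.014]
ee_rot: [0.604, 0.797, 0.0, 0.0]
wrist_force: [-0.4, -0.4, -1.4]
grip_width: 0.49
```

Request:
step_arm(
  commands="0 0 1.5 0 0 0 30; 0 0 1.5 0 0 0 30; 0 0 0 0 0 0 30",
)

```text
clock: 18.32
ee_pos: [0.5606, -0.1784, 0.014]
ee_rot: [0.604, 0.797, -0.001, 0.001]
wrist_force: [-0.1, -0.3, -1.4]
grip_width: 0.489
```

Request:
step_arm(
  commands="0 0 3 0 0 0 30; 0 0 3 0 0 0 30",
)

```text
clock: 18.58
ee_pos: [0.561, -0.1787, 0.0136]
ee_rot: [0.604, 0.797, -0.004, 0.002]
wrist_force: [-11.7, -0.5, 30.9]
grip_width: 0.492
```

```bash
python3 -c "
from h import *
go([.5593,-.1785,.013])
s=bot.grab_frame('side'); save(s['image'][140:240,250:370],'side17.png',6)"
```

```text
t 18.57 tcp [ 0.561  -0.1787  0.0136] q [ 0.83  0.79 -0.8   1.83  0.75  0.85 -0.08] F [-11.7  -0.5  30.9] grip 42.0
toolx yaw 1.845 tilt vec(tool) [-0.0036  0.0075 -0.    ]
delta tool mm [ 0.7 -1.5  0.6]
```

View pics/side17.png

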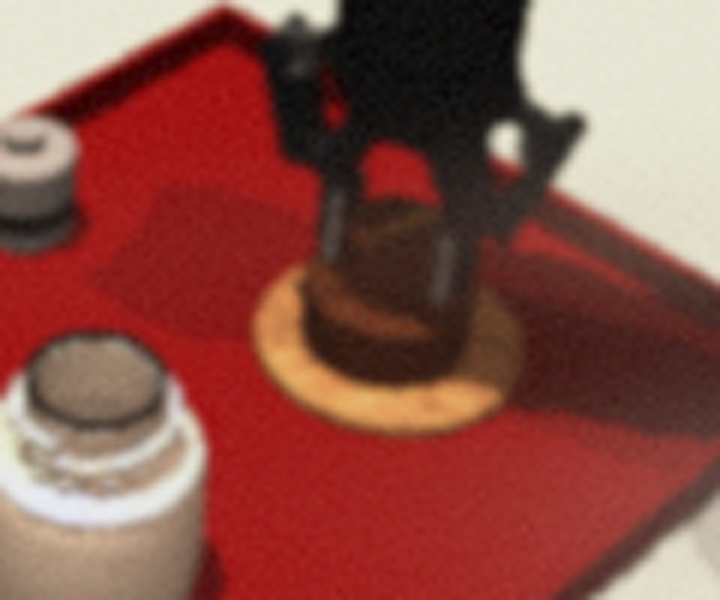

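The lid is seated on the coaster, with 31 N of contact force. I'll relax the arm, then release.

Request:
step_arm(
  commands="0 0 -0.5 0 0 0 30; 0 0 0 0 0 0 30; 0 0 0 0 0 0 60; 0 0 0 0 0 0 75; 0 0 0 0 0 0 80; 0 0 0 0 0 0 80",
)

```text
clock: 19.38
ee_pos: [0.5614, -0.1788, 0.0134]
ee_rot: [0.604, 0.797, -0.003, 0.002]
wrist_force: [0.1, 0.2, 0.9]
grip_width: 0.936
```

Request:
step_arm(
  commands="0 0 -15 0 0 0 80; 0 0 -30 0 0 0 80; 0 0 -50 0 0 0 80; 0 0 -50 0 0 0 80; 0 0 -50 0 0 0 80; 0 0 0 0 0 0 80",
)

```text
clock: 20.12
ee_pos: [0.5623, -0.1759, 0.2194]
ee_rot: [0.603, 0.798, -0.002, 0.003]
wrist_force: [-0.1, -0.3, 0.0]
grip_width: 0.937
```

Run:
```python
from h import *
go([.54,.215,.2])
o=bot.get_obs(); f=bot.grab_frame('wrist'); s=bot.grab_frame('side'); c=bot.grab_frame('scene')
np.save('w18.npy',dict(f,o=o),allow_pickle=True);np.save('s18.npy',s,allow_pickle=True);np.save('c18.npy',c,allow_pickle=True)
save(f['image'],'wrist18.png',1.4); save(c['image'][120:300,90:400],'scene18.png',2.4)
```

```text
t 20.12 tcp [ 0.5623 -0.1759  0.2194] q [ 0.97  0.55 -1.    1.69  0.51  1.17  0.11] F [-0.1 -0.3  0. ] grip 80.0
toolx yaw 1.847 tilt vec(tool) [ 0.0002  0.0084 -0.    ]
delta tool mm [382.3  85.1  16.2]
```

View pics/wrist18.png

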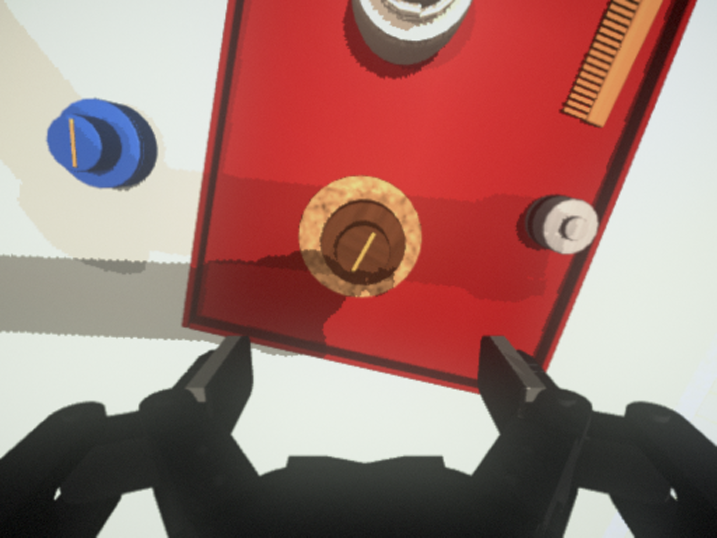

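View pics/scene18.png

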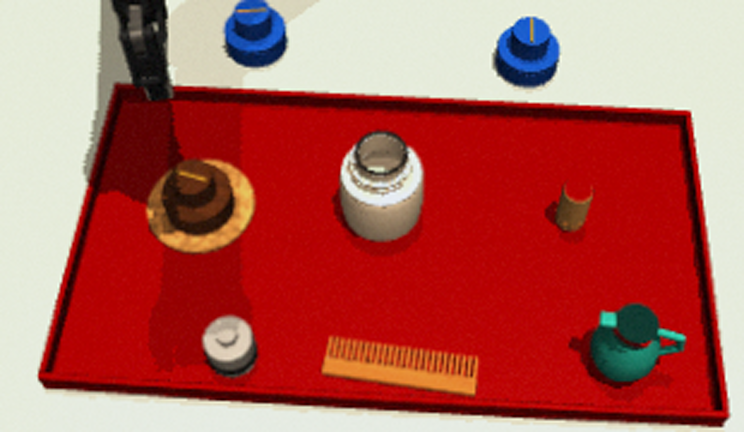

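The lid sits centred on the coaster at scene crop (195,205), and the jar is open at (380,155). Next I'll go to the block.

Request:
step_arm(
  commands="30 7 0 0 0 0.1 80; 48 10 0 0 0 0.1 80; 48 5 0 0 0 0.1 80; 48 0 0 0 0 0.1 80; 48 -4 0 0 0 0.1 80; 45 -9 0 0 0 0.1 80; 42 -12 0 0 0 0.1 80; 20 -10 0 0 0 0.1 80; 0 0 0 0 0 0 80",
)

```text
clock: 21.4
ee_pos: [0.5618, 0.1661, 0.1975]
ee_rot: [0.873, 0.488, -0.015, -0.006]
wrist_force: [-0.9, -0.8, 0.0]
grip_width: 0.938
```

Run:
```python
from h import *
w=np.load('w18.npy',allow_pickle=True).item(); print('lid',plane(w,(260,179.3),.074,w['o']))
c=np.load('c18.npy',allow_pickle=True).item()
print('jug base ~',plane(c,(90+625/2.4,120+375/2.4),.007))
go([.54,.215,.22])
o=bot.get_obs(); f=bot.grab_frame('wrist');np.save('w19.npy',dict(f,o=o),allow_pickle=True); save(f['image'],'wrist19.png',1.4)
print(proj(f,[[.54,.215,.067],[.544,.014,.112]],o)*1.4)
```

```text
lid [[ 0.56278916 -0.17779992  0.074     ]]
jug base ~ [[0.71179331 0.2697726  0.007     ]]
t 21.4 tcp [0.5618 0.1661 0.1975] q [ 0.26  0.53 -0.82  1.7   0.4   1.13 -1.23] F [-0.9 -0.8  0. ] grip 80.1
toolx yaw 1.019 tilt vec(tool) [-0.0254  0.0205 -0.    ]
delta tool mm [ 29.8 -44.7 -21.9]
[[308.68875174 211.01048159]
 [453.88467083 447.59366071]]
```

View pics/wrist19.png

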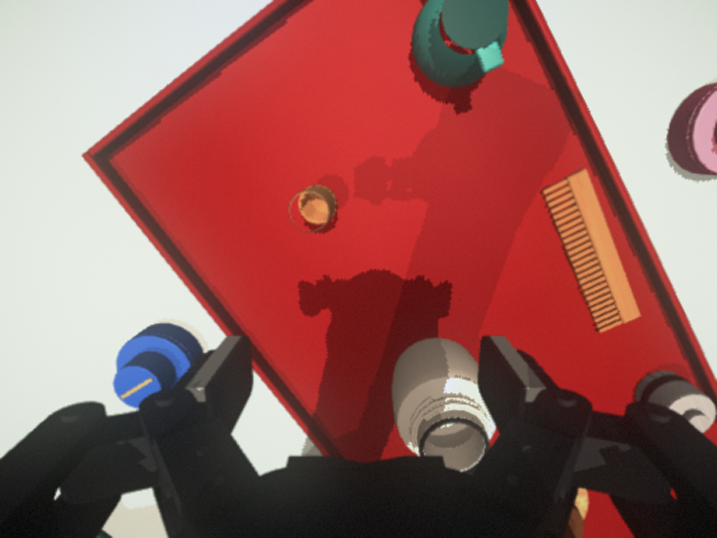

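Request:
step_arm(
  commands="10 -15 -5 -0.025 0.02 0 80; 15 -20 -5 0 0 0 80; 5 -10 0 0 0 0 80; 0 0 0 0 0 0 80",
)

```text
clock: 21.95
ee_pos: [0.5379, 0.2115, 0.2068]
ee_rot: [0.874, 0.486, -0.0, 0.001]
wrist_force: [-0.8, -0.2, -0.4]
grip_width: 0.933
```

Run:
```python
from h import *
go([.54,.215,.01])
o=bot.get_obs(); f=bot.grab_frame('wrist');np.save('w20.npy',dict(f,o=o),allow_pickle=True)
p=proj(f,[[.54,.215,.067],[.54,.215,.007]],o); print(p)
x,y=p[0].astype(int); print(x-40,y-30); save(f['image'][y-30:y+30,x-40:x+40],'w20c.png',8)
```

```text
t 21.95 tcp [0.5379 0.2115 0.2068] q [ 0.2   0.48 -0.84  1.74  0.4   1.1  -1.32] F [-0.8 -0.2 -0.4] grip 79.7
toolx yaw 1.016 tilt vec(tool) [ 0.0019  0.0019 -0.    ]
delta tool mm [  4.5  -0.5 196.8]
[[259.75227525 176.19709977]
 [259.77344411 167.02534507]]
219 146
```

View pics/w20c.png

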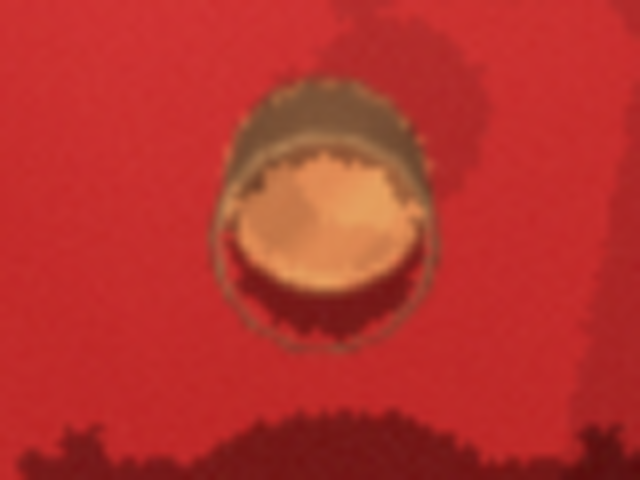

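Request:
step_arm(
  commands="4 0 30 0.002 0.002 0 70; 0 0 35 0 0 0 70; 0 0 35 0 0 0 70; 0 0 10 0 0 0 70; 0 0 0 0 0 0 70",
)

```text
clock: 22.62
ee_pos: [0.5445, 0.2087, 0.0946]
ee_rot: [0.876, 0.483, 0.001, 0.002]
wrist_force: [-0.8, 0.2, 0.3]
grip_width: 0.825
```

```bash
python3 -c "
from h import *
go([.54,.215,.01])"
```

```text
t 22.62 tcp [0.5445 0.2087 0.0946] q [ 0.13  0.62 -0.75  1.82  0.53  0.91 -1.42] F [-0.8  0.2  0.3] grip 70.5
toolx yaw 1.007 tilt vec(tool) [ 0.0044 -0.0005 -0.    ]
delta tool mm [ 2.8 -7.6 84.5]
```

Request:
step_arm(
  commands="3 -8 10 0.004 0 0 70; 0 0 20 0 0 0 70; 0 0 15 0 0 0 70; 0 0 0 0 0 0 70",
)

```text
clock: 23.12
ee_pos: [0.5408, 0.2165, 0.0489]
ee_rot: [0.876, 0.482, 0.002, 0.0]
wrist_force: [-0.3, 0.3, 0.6]
grip_width: 0.822
```

```bash
python3 -c "
from h import *
go([.54,.215,.01])"
```

```text
t 23.12 tcp [0.5408 0.2165 0.0489] q [ 0.09  0.68 -0.71  1.84  0.58  0.83 -1.48] F [-0.3  0.3  0.6] grip 70.2
toolx yaw 1.007 tilt vec(tool) [ 0.0028 -0.0034 -0.    ]
delta tool mm [-1.8  0.  38.9]
```

Request:
step_arm(
  commands="-2 -1 20 0.003 -0.003 0 70; 0 -1 15 0 0 0 70; 0 0 3 0 0 0 70; 0 0 0 0 0 0 70",
)

```text
clock: 23.62
ee_pos: [0.5379, 0.2159, 0.0079]
ee_rot: [0.876, 0.482, -0.0, -0.0]
wrist_force: [0.5, 0.3, -0.6]
grip_width: 0.817
```

```bash
python3 -c "
from h import *
go([.54,.215,.01])
f=bot.grab_frame('wrist'); save(f['image'],'w21.png',1.3)
s=bot.grab_frame('side'); save(s['image'][190:320,110:290],'s21.png',4)"
```

```text
t 23.62 tcp [0.5379 0.2159 0.0079] q [ 0.06  0.73 -0.66  1.86  0.63  0.77 -1.52] F [ 0.5  0.3 -0.6] grip 69.8
toolx yaw 1.007 tilt vec(tool) [-0.0008  0.     -0.    ]
delta tool mm [ 0.4  2.3 -2.1]
```

View pics/w21.png

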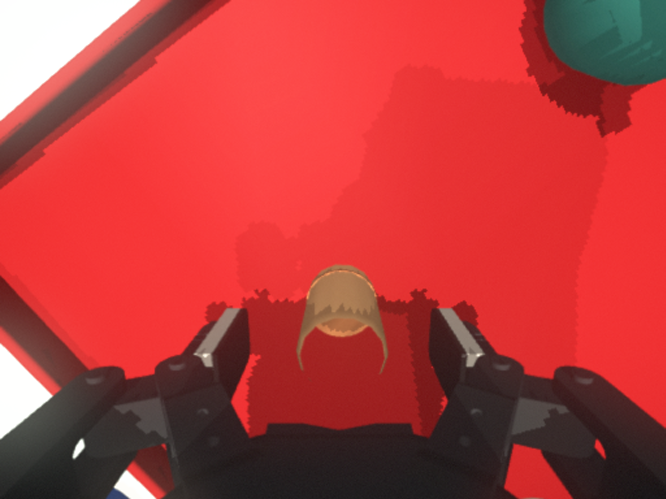

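View pics/s21.png

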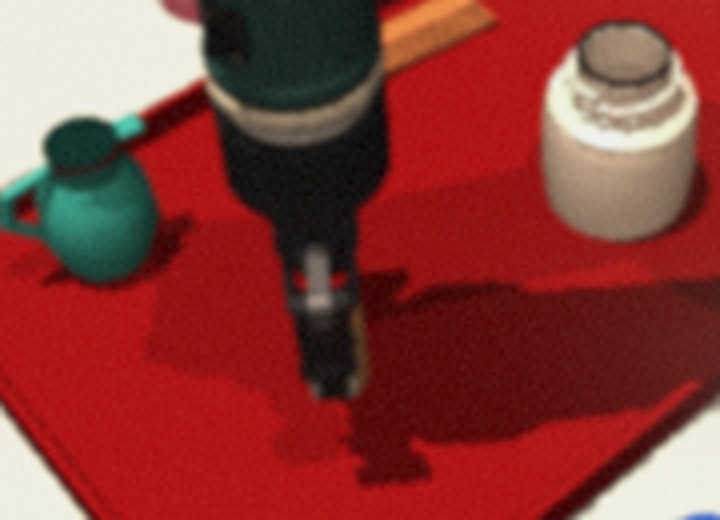

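Request:
step_arm(
  commands="0 2 -3 0 0 0 70; 0 0 0 0 0 0 20; 0 0 0 0 0 0 20; 0 0 0 0 0 0 20; 0 0 0 0 0 0 20; 0 0 0 0 0 0 20",
  newtons=40,
)

```text
clock: 24.48
ee_pos: [0.5411, 0.2151, 0.0132]
ee_rot: [0.876, 0.482, 0.002, 0.0]
wrist_force: [0.4, 0.1, 0.7]
grip_width: 0.36
```

Request:
step_arm(
  commands="0 0 -10 0 0 0 20; 0 0 -25 0 0 0 20; 0 0 -40 0 0 0 20; 0 0 -40 0 0 0 20; 0 0 -30 0 0 0 20; 0 0 0 0 0 0 20",
)

```text
clock: 25.22
ee_pos: [0.54, 0.2153, 0.1645]
ee_rot: [0.876, 0.483, 0.001, -0.0]
wrist_force: [0.0, -0.1, -1.3]
grip_width: 0.364
```

```bash
python3 -c "
from h import *
go([.544,.0145,.15])
f=bot.grab_frame('wrist'); save(f['image'],'w22.png',1.3)
s=bot.grab_frame('side'); save(s['image'][120:320,110:310],'s22.png',3)"
```

```text
t 25.23 tcp [0.54   0.2153 0.1645] q [ 0.17  0.53 -0.81  1.77  0.45  1.03 -1.37] F [ 0.  -0.1 -1.3] grip 31.1
toolx yaw 1.008 tilt vec(tool) [ 0.0011 -0.0023 -0.    ]
delta tool mm [-167.7  110.6   14.3]
```

View pics/w22.png

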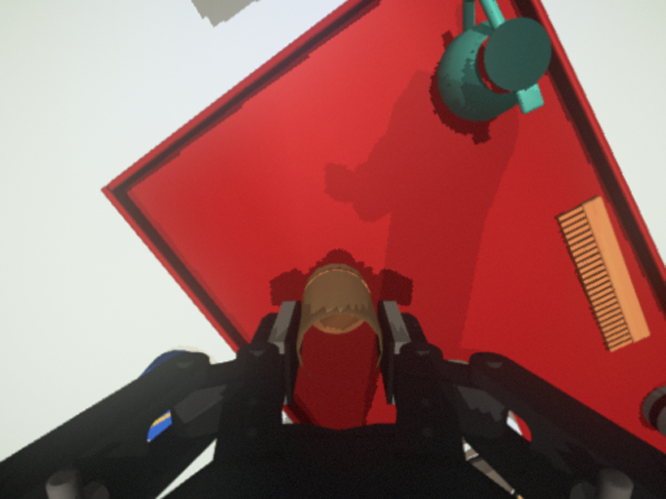

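View pics/s22.png

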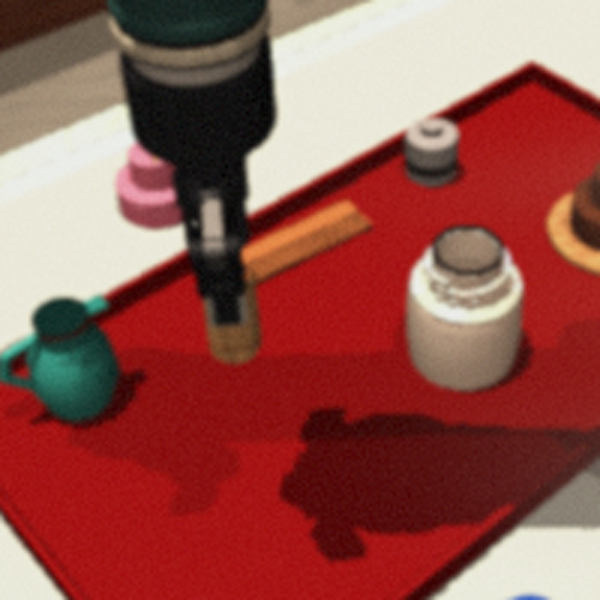

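Request:
step_arm(
  commands="-25 16 0 0 0 0 20; -40 27 0 0 0 0 20; -40 27 0 0 0 0 20; -40 27 0 0 0 0 20; -20 12 0 0 0 0 20; 0 0 0 0 0 0 20",
)

```text
clock: 26.08
ee_pos: [0.537, 0.01, 0.1531]
ee_rot: [0.875, 0.484, -0.008, -0.004]
wrist_force: [-0.6, -0.5, -0.4]
grip_width: 0.355
```

Run:
```python
from h import *
c=np.load('c18.npy',allow_pickle=True).item(); s=np.load('s18.npy',allow_pickle=True).item()
# project rim circles to check jar axis
a=np.linspace(0,2*np.pi,60)
for f,n,(x,y) in ((c,'c',(248,185)),(s,'s',(265,205))):
    im=f['image'].copy(); im=cv2.resize(im,None,fx=6,fy=6,interpolation=cv2.INTER_CUBIC)
    for r,z in ((.0225,.112),(.0265,.112)):
        p=proj(f,np.c_[.5437+r*np.cos(a),.0145+r*np.sin(a),np.full(60,z)])
        cv2.polylines(im,[((p+.5)*6).astype(int)],True,(0,255,0),1)
    save(im[(y-40)*6:(y+40)*6,(x-40)*6:(x+40)*6],'rim_%s.png'%n)
go([.5435,.0145,.15])
```

```text
t 26.07 tcp [0.537  0.01   0.1531] q [ 0.56  0.48 -0.81  1.87  0.41  0.99 -1.  ] F [-0.6 -0.5 -0.4] grip 30.3
toolx yaw 1.01 tilt vec(tool) [-0.0151  0.0093 -0.    ]
delta tool mm [7.3 3.1 3. ]
```

View pics/rim_c.png

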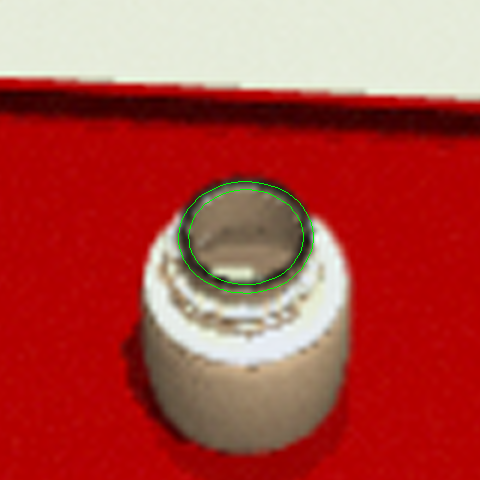

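View pics/rim_s.png

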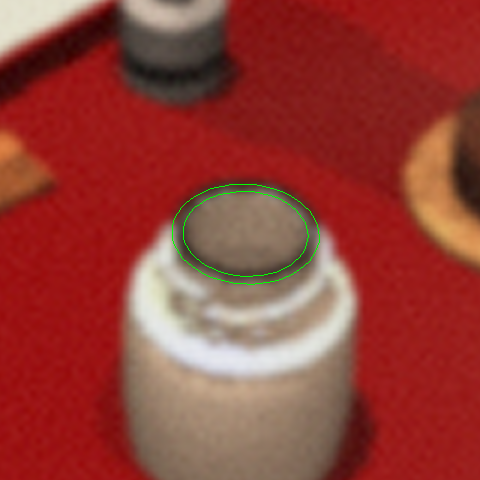

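The predicted rim circles match the mouth in both views, so the jar axis is confirmed. I'll centre over it and lower the block.

Request:
step_arm(
  commands="7 3 0 -0.015 0.009 0 20; 0 0 10 0 0 0 20; 0 0 10 0 0 0 20; 0 0 0 0 0 0 20",
)

```text
clock: 26.58
ee_pos: [0.5423, 0.0197, 0.1302]
ee_rot: [0.874, 0.487, -0.0, -0.001]
wrist_force: [-0.7, 0.2, -0.2]
grip_width: 0.361
```

```bash
python3 -c "
from h import *
go([.5435,.0145,.087])
s=bot.grab_frame('side'); save(s['image'][130:250,200:330],'s23.png',5)
s=bot.grab_frame('scene'); save(s['image'][130:240,190:310],'c23.png',5)"
```

```text
t 26.57 tcp [0.5423 0.0197 0.1302] q [ 0.52  0.51 -0.79  1.89  0.45  0.93 -1.04] F [-0.7  0.2 -0.2] grip 30.8
toolx yaw 1.017 tilt vec(tool) [-0.0026 -0.001   0.    ]
delta tool mm [-3.8  3.9 43.2]
```

View pics/s23.png

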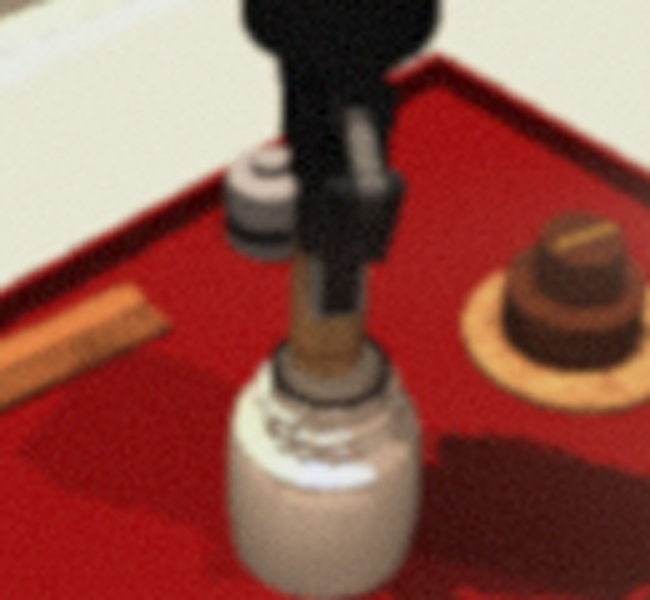

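View pics/c23.png

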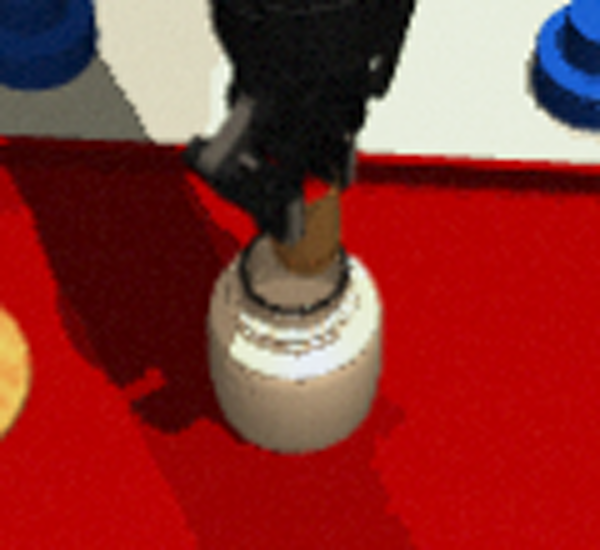

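Request:
step_arm(
  commands="-4 4 0 -0.003 -0.001 0 20; 0 0 0 0 0 0 20",
)

```text
clock: 26.92
ee_pos: [0.5448, 0.0136, 0.1315]
ee_rot: [0.874, 0.487, 0.001, 0.001]
wrist_force: [-0.1, -0.0, -0.6]
grip_width: 0.355
```

```bash
python3 -c "
from h import *
go([.5435,.0145,.087])
s=bot.grab_frame('side'); save(s['image'][130:250,200:330],'s24.png',5)
s=bot.grab_frame('scene'); save(s['image'][130:240,190:310],'c24.png',5)"
```

```text
t 26.93 tcp [0.5448 0.0136 0.1315] q [ 0.53  0.51 -0.79  1.88  0.45  0.93 -1.03] F [-0.1 -0.  -0.6] grip 30.4
toolx yaw 1.016 tilt vec(tool) [ 0.0028 -0.0011 -0.    ]
delta tool mm [ 0.  -1.7 44.5]
```

View pics/s24.png

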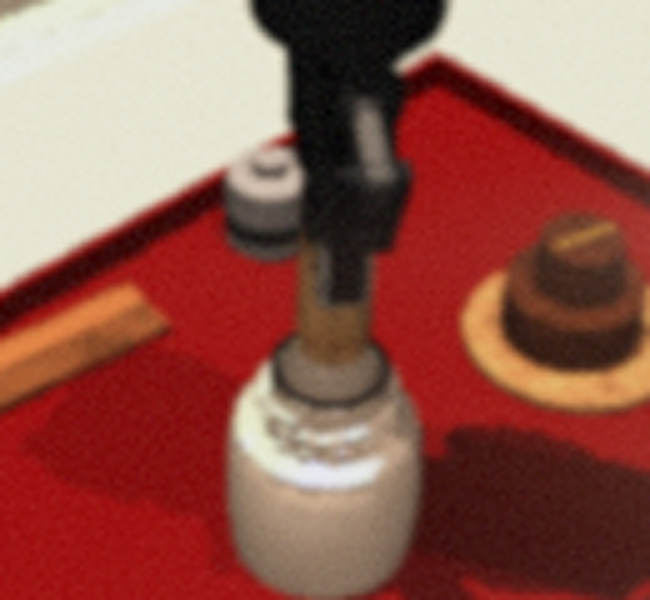

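View pics/c24.png

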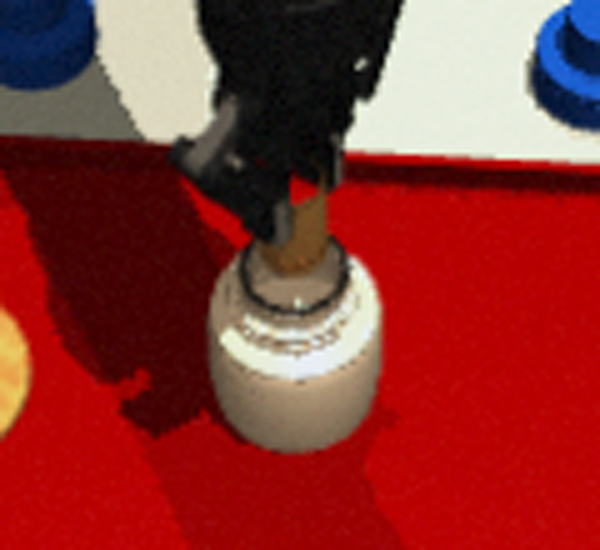

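Request:
step_arm(
  commands="0 -1.5 6 0.003 0 0 20; 0 0 8 0 0 0 20; 0 0 0 0 0 0 20",
)

```text
clock: 27.4
ee_pos: [0.5431, 0.0148, 0.1165]
ee_rot: [0.874, 0.487, 0.0, -0.001]
wrist_force: [-0.6, 0.0, -0.8]
grip_width: 0.355
```

```bash
python3 -c "
from h import *
go([.5435,.0145,.087])"
```

```text
t 27.4 tcp [0.5431 0.0148 0.1165] q [ 0.52  0.53 -0.78  1.9   0.47  0.9  -1.04] F [-0.6  0.  -0.8] grip 30.4
toolx yaw 1.016 tilt vec(tool) [-0.0007 -0.0012  0.    ]
delta tool mm [-0.1  0.5 29.5]
```

Request:
step_arm(
  commands="0 0.5 6 0 0 0 20; 0 0 6 0 0 0 20; 0 0 6 0 0 0 20; 0 0 0 0 0 0 20",
)

```text
clock: 27.9
ee_pos: [0.5435, 0.0146, 0.0969]
ee_rot: [0.874, 0.487, 0.0, -0.001]
wrist_force: [0.0, -0.2, -0.7]
grip_width: 0.353
```

```bash
python3 -c "
from h import *
go([.5435,.0145,.087])
s=bot.grab_frame('side'); save(s['image'][130:250,200:330],'s25.png',5)"
```

```text
t 27.9 tcp [0.5435 0.0146 0.0969] q [ 0.5   0.56 -0.76  1.91  0.49  0.87 -1.06] F [ 0.  -0.2 -0.7] grip 30.2
toolx yaw 1.017 tilt vec(tool) [-0.0012 -0.0011  0.    ]
delta tool mm [-0.1  0.1  9.9]
```

View pics/s25.png

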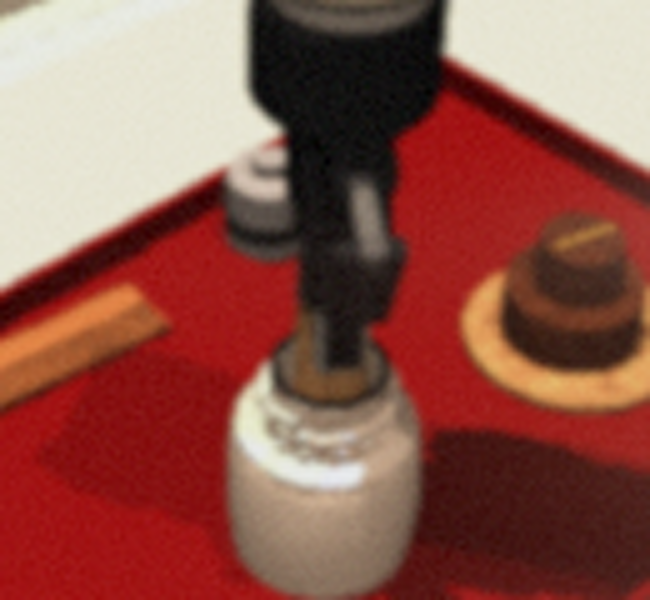

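Request:
step_arm(
  commands="0 0 5 0 0 0 20; 0 0 3 0 0 0 20; 0 0 0 0 0 0 20",
)

```text
clock: 28.32
ee_pos: [0.544, 0.0148, 0.089]
ee_rot: [0.874, 0.487, 0.001, -0.001]
wrist_force: [-0.8, 0.1, -0.8]
grip_width: 0.354
```

Request:
step_arm(
  commands="0 0 0 0 0 0 60; 0 0 0 0 0 0 60; 0 0 0 0 0 0 60; 0 0 0 0 0 0 60",
)

```text
clock: 28.82
ee_pos: [0.5444, 0.0148, 0.0895]
ee_rot: [0.874, 0.487, 0.001, -0.0]
wrist_force: [-0.2, 0.2, -0.5]
grip_width: 0.704
```

Request:
step_arm(
  commands="0 0 -15 0 0 0 60; 0 0 -30 0 0 0 60; 0 0 -50 0 0 0 60; 0 0 -50 0 0 0 60; 0 0 0 0 0 0 60",
)

```text
clock: 29.45
ee_pos: [0.5446, 0.0157, 0.2428]
ee_rot: [0.873, 0.487, 0.002, 0.0]
wrist_force: [-0.1, 0.1, -0.8]
grip_width: 0.702
```

Run:
```python
from h import *
go([.5435,.0145,.087])
o=bot.get_obs();f=bot.grab_frame('wrist'); save(f['image'],'w26.png',1.4); np.save('w26.npy',dict(f,o=o),allow_pickle=True)
s=bot.grab_frame('side'); save(s['image'][80:320,60:380],'s26.png',2.4)
c=bot.grab_frame('scene'); save(c['image'][100:310,90:410],'c26.png',2.4)
```

```text
t 29.45 tcp [0.5446 0.0157 0.2428] q [ 0.61  0.38 -0.88  1.77  0.32  1.13 -0.92] F [-0.1  0.1 -0.8] grip 60.0
toolx yaw 1.018 tilt vec(tool) [ 0.0022 -0.0038 -0.    ]
delta tool mm [ -2.2  -0.7 155.8]
```

View pics/w26.png

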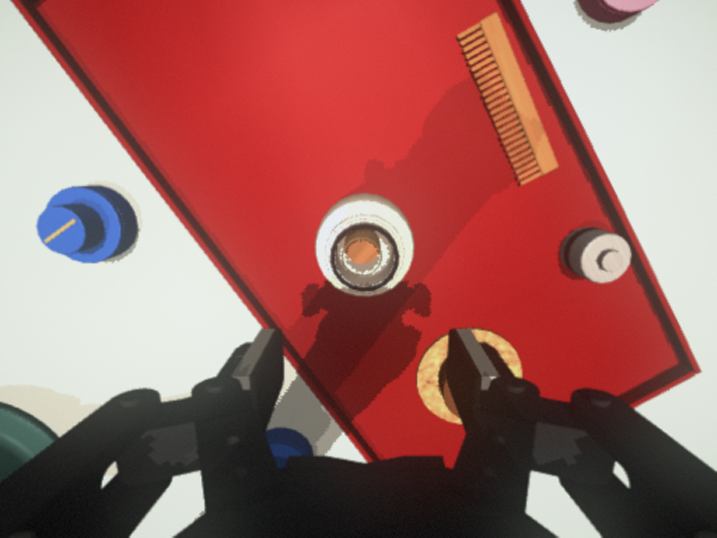

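View pics/c26.png

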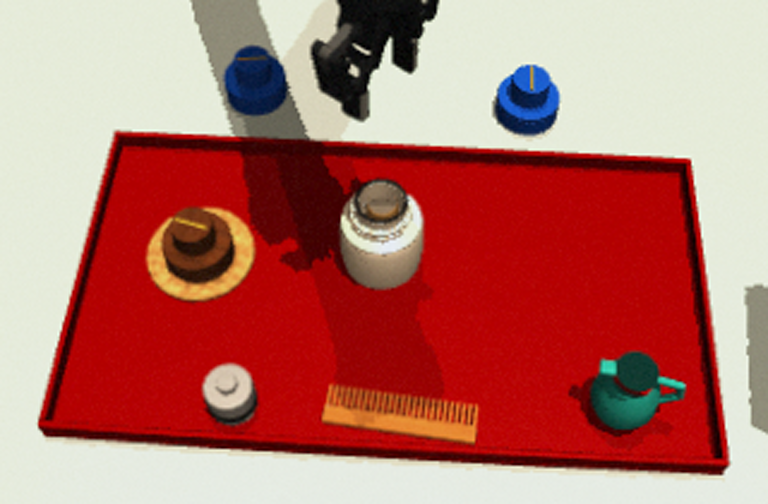

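View pics/s26.png

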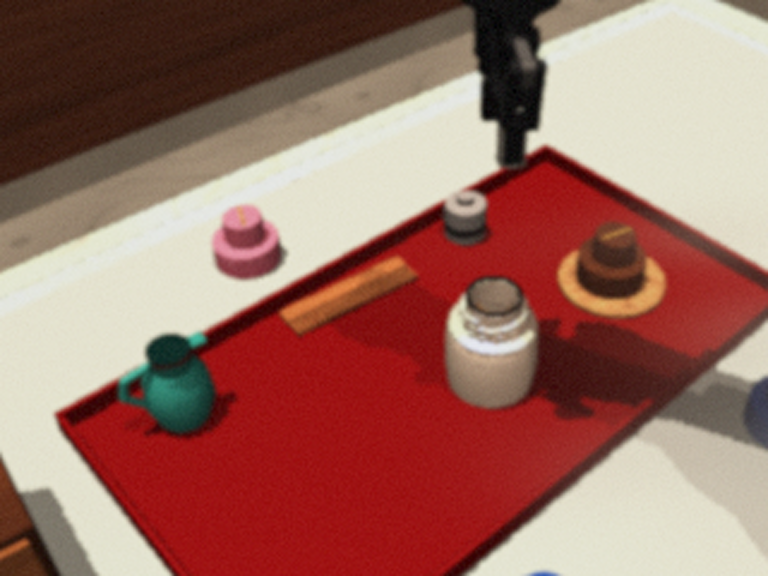

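The block is inside the jar: the wrist view shows it at (362,250), and the scene view shows a brown disc below the rim at crop (382,208). The lid is flat on the coaster, the other objects look unmoved, and the gripper is clear.

```bash
python3 -c "
from h import *
print(bot.get_obs()['clock'], np.abs(bot.get_obs()['qvel']).max()); print(bot.sign_off())"
```

```text
29.6 0.024415321868602912
the job is handed in; nothing more can be done
None
```

I handed the job in at 29.6 s. The walnut lid is crown up on the cork coaster and the cedar block is inside the open jar. `sign_off` gives no verdict, so this rests on my last camera checks.

- **Lid:** I unscrewed it in one grasp, about 4.1 rad, and set it down until it pressed on the coaster with about 31 N. After release the wrist camera put its axis about 3 mm from the coaster's centre, against 21 mm allowed. It looks flat in the scene and side views.
- **Block:** I lowered it into the mouth until its underside was about 29 mm below the rim, then let it drop. In the wrist and scene views it lies inside, below the rim. I did not measure its final depth, and the side view does not show it.
- **Jug, stopper, comb:** they look unmoved in the last pictures, but I judged that by eye.
- **Gripper:** it ended open, at TCP height 0.243 m above the jar, touching nothing.

**What disagreed:**
- The fingertips seen in the wrist and side cameras sit roughly 35 to 45 mm behind the reported TCP (the more open, the farther back), well beyond what the description gives. I set the grasp heights from the pictures instead, and the lid, coaster and block grasps agreed with that.
- The tool drifted up to 20 mm during long turns and descents, so I re-centred before each contact.
- The block's top face looked see-through in the pictures, so I located it by its rim.

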